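# Knock up a stack of sample plates on the jogging tray and case it

### The job

Knock the skewed stack of three plywood sample plates up square in the jogging tray with gentle pushes, until all three sit flush against both the long fence and the short fence. Then take the squared stack up as one pack, all three plates together in one grip, and lower it gently, flat to the bottom of the open wooden case; do not drop it in. Leave the tape measure, the tape dispenser and the pencil pot where they stand.

Things in the scene. Friction and masses are not known exactly. Their poses are not given: they have to be found in the camera images.
- tray: jogging tray, fixed: blue-grey bed board 210 x 240 mm (x, y) with a white grid, bed top 12 mm above the desk, two rigid aluminium fences 34 mm high, 5 mm thick standing on the bed. Origin: centre of the board's underside. The long fence runs along y on the tray's +x side, the short fence along x on its +y side. Outside each fence a mounting foot 3 mm high reaches 25 mm from the face.
- tray_corner (a point): point on the bed top where the fences' inner faces meet; axes as the tray's. Long fence face: plane x = 0, in two parts, y -2 to -30 mm and y -100 to -165 mm. Short fence face: plane y = 0, x -4 to -110 mm. The plates lie on the -x, -y side; a plate flush with both fences has its centre at x = -28, y = -65 mm.
- thumb_gap (a point): middle of the open 70 mm thumb gap between the two parts of the long fence, on the bed top in the plane of the fence's face; axes as the tray's. Nothing stands on the bed there, so a finger can reach down beside the squared plates.
- plate_bottom: plywood plate, 56 x 130 x 10 mm (x, y, z), about 55 g, smooth. Origin: centre of its underside; y along its length, z up. The lowest of the stack of three, lying loose on the tray's bed with its length roughly along the long fence.
- plate_middle: plywood plate, 56 x 130 x 10 mm (x, y, z), about 55 g, smooth. Origin: centre of its underside; y along its length, z up. Lies loose on plate_bottom, a little shifted and turned from it.
- plate_top: plywood plate, 56 x 130 x 10 mm (x, y, z), about 55 g, smooth. Origin: centre of its underside; y along its length, z up. Lies loose on plate_middle, a little shifted and turned from it.
- case: open wooden case, fixed: outside 76 x 150 mm (x, y), 34 mm high, walls 8 mm thick. Origin: centre of its underside; its length lies along y. Both long walls have a 70 mm wide thumb notch in the middle, open down to the floor. The plates may go in either way round.
- case_floor (a point): centre of the case's inner floor, 10 mm above the desk; axes as the case's. The inside is 60 x 134 mm (x, y) and 24 mm deep with upright walls and no lead-in, so the pack has 2 mm of play to each side and its top 6 mm stand proud.
- tape_measure: bystander: black tape measure, 66 x 78 x 36 mm, a stub of yellow blade sticking out 45 mm on its +y side; origin: centre of its underside.
- tape_dispenser: bystander: black desk tape dispenser, 55 x 130 mm, 74 mm high; origin: centre of its underside.
- pencil_pot: bystander: grey pencil pot, 76 mm across, 95 mm high with pencils up to 170 mm; origin: centre of its underside.
There are look-alikes about, which are no part of the job. What is shaped like the plate_top but pink or yellow is not meant.

How it is judged (in metres and radians):
On the way, in this order (a step that is already met when the one before it is completed fails the run):
1. all three plates lie flush against both fences of the tray (within 2 mm and 0.02 rad) (x of each of plate_bottom, plate_middle, plate_top in the frame of tray_corner above -0.03 m and y of each of plate_bottom, plate_middle, plate_top in the frame of tray_corner above -0.067 m and z of plate_bottom in the frame of tray_corner below 0.004 m and angle between the y axis of each of plate_bottom, plate_middle, plate_top and the y axis of tray, either way round below 0.02 rad and z of plate_middle in the frame of tray_corner below 0.014 m and z of plate_top in the frame of tray_corner below 0.024 m), for 0.3 s.
2. the three plates are lifted together off the tray as one pack, 30 mm up, still flush with one another within 3.5 mm (z of each of plate_bottom, plate_middle, plate_top in the frame of tray_corner above 0.03 m and horizontal distance between plate_bottom and plate_middle below 0.0035 m and horizontal distance between plate_bottom and plate_top below 0.0035 m and angle between the y axis of plate_bottom and the y axis of plate_middle, either way round below 0.03 rad and angle between the y axis of plate_bottom and the y axis of plate_top, either way round below 0.03 rad), for 0.2 s.
At the end, for the whole second after the job is handed in: all three plates lie flat and at rest in the case, stacked as before with the lowest on its floor (heights within 3 mm), each within 4 mm of the case's middle along its length and width and level within 0.05 rad (x of plate_bottom in the frame of case_floor between -0.004 and 0.004 m and y of plate_bottom in the frame of case_floor between -0.004 and 0.004 m and z of plate_bottom in the frame of case_floor between -0.003 and 0.003 m and angle between each of plate_bottom, plate_middle, plate_top's own z axis and vertical below 0.05 rad and linear speed of each of plate_bottom, plate_middle, plate_top below 0.02 m/s and x of plate_middle in the frame of case_floor between -0.004 and 0.004 m and y of plate_middle in the frame of case_floor between -0.004 and 0.004 m and z of plate_middle in the frame of case_floor between 0.007 and 0.013 m and x of plate_top in the frame of case_floor between -0.004 and 0.004 m and y of plate_top in the frame of case_floor between -0.004 and 0.004 m and z of plate_top in the frame of case_floor between 0.017 and 0.023 m); the robot touches nothing.
It fails at once if a plate is pressed against the jogging tray with more than 70 N (contact force between any of plate_bottom, plate_middle, plate_top and tray above 70 N).
It fails at once if a plate is pressed against the case with more than 70 N (contact force between any of plate_bottom, plate_middle, plate_top and case above 70 N).
It fails at once if a plate falls freely over the case (it is let go more than 12 mm above its place) ((horizontal distance between plate_bottom and case_floor below 0.06 m and z of plate_bottom in the frame of case_floor above 0.012 m and contact force between plate_bottom and anything else below 0.005 N) or (horizontal distance between plate_middle and case_floor below 0.06 m and z of plate_middle in the frame of case_floor above 0.022 m and contact force between plate_middle and anything else below 0.005 N) or (horizontal distance between plate_top and case_floor below 0.06 m and z of plate_top in the frame of case_floor above 0.032 m and contact force between plate_top and anything else below 0.005 N)).
It fails at once if the tape measure, the tape dispenser or the pencil pot is shifted by more than 15 mm (distance of any of tape_measure, tape_dispenser, pencil_pot from where it was at the start of the episode above 0.015 m).
It also fails if it takes over 72 s, if anything falls off the work surface, if the arm or the gripper's body presses on something with over 40 N, if the wrist force passes 120 N, or if a joint passes its speed limit or range.

### The arm

A 7-joint arm with a two-finger parallel gripper is mounted at the origin on the work surface. World frame = base frame: x ahead of the robot, y to its left, z up, the work surface at z = 0. Lengths are in m, angles in degrees, forces in N, time in s.
With the tool pointing down it reaches from about 0.425 to 0.875 m from the base axis. Payload 9.9 kg.
Tool frame: the origin (TCP) lies midway between the tips of the shut fingers; the grasp point (between the pads) lies 19 mm behind it; z points along the fingers, x is the direction in which the jaws open and shut, and the axes are right-handed (so a half turn about z gives the same grasp; the last joint's range is limited). The gripper opens to 85 mm and grips with 20 to 120 N. Pads are 22 mm wide; open, the fingers measure 114 mm over their backs; the gripper's body (76 mm by 85 mm) begins 54 mm behind the grasp point. The pads swing forward as they close: fully open they stand 13 mm farther back than shut.
Start: joints at [68.022, 32.985, 1.427, 82.34, -0.859, 64.687, -3.237], TCP at [0.199, -0.645, 0.231] pointing down, gripper open.
Joint ranges: [-157.87, 157.87], [-19.46, 123.44], [-87.15, 90], [11.01, 140.99], [-62.26, 242.26], [9.8, 113.94], [-161.44, 161.44]. Speed limits (degrees/s): [127.2, 127.2, 172.46, 172.46, 180, 180, 180].

### API

Orientations are given as a 3x3 rotation matrix whose columns are the frame's x, y, z axes.
In Python, from workcell import bot gives the robot as it stands. The module is installed in compiled form; this text tells all that it offers.
- The arm moves only by the tool step_arm, never from a script. Its argument "commands" is a list of rows, each a list of 3 entries, a list of its own where there are three numbers: the opening in per cent of the stroke, from 0 (shut) to 100 (fully open), then the shift along the tool's x, y, z in mm, then the turn, a rotation vector about the tool's x, y, z in degrees. In form: [[gripper, [dx, dy, dz], [ax, ay, az]], ...]. A call has 1 to 5 rows; each row is the pose to reach, as a shift and turn from the pose measured when the call began, along the tool's axes at that moment; what a row does not reach only later rows make up. A row lasts 1/10 s, in which the tool goes at most 50 mm and 8.59 degrees, less where a joint would pass 70% of its speed; a pose out of reach is approached as far as the arm can. A call with a gripper value outside its range is refused whole. The fingers move at their own pace and stop on an object; "squeeze" is the grip in N (left out, the last holds). Time passes only in rows, so rows that repeat a pose let the fingers close. It gives the time, the measured TCP pose, the force and the opening at its end, in the units of the state.
- bot.observe(): the state, without advancing time (a new reading comes with each control period).
- bot.read_camera(name): name is "side" or "top" or "wrist"; returns a dict with "pixels" (384x512x3 uint8, red, green, blue), "range_z" (384x512 float32, m along the optical axis (not along the pixel's ray), 0 where there is no reading), "vertical_fov" (degrees; the focal length in pixels is half the picture's height over the tangent of half this angle, whatever the lens; pixels are square), "cx", "cy" (the principal point, pixels), "T" (4x4, takes a point from camera to world coordinates). Camera axes: x right, y down, z forward; pixel columns grow to the right and rows downward; lengths in m; the calibration is good to about 2 mm. A picture is of the moment at which its call begins.
- bot.hand_in(): hands the job in, once; it reports no verdict.
The state is a dict: "time": time; "joints": joint angles; "joint_velocities": joint speeds; "joint_efforts": joint torques, N m; "eef_pos": TCP position; "tcp_rot": TCP orientation; "contact_force": force on the tool from outside, world axes, zero at the start; "ft_torque": the same for the moment, N m; "width": opening from 0.0 (shut) to 1.0 (fully open).
Only numpy, scipy, OpenCV 4.12 (cv2) and the standard library are available. Lean on these libraries where they do the work, as an engineer would, in place of code of your own. Each camera call takes 0.05 s, during which the arm holds its last target. There are 200 camera calls.

## Working session

There is one attempt and no reset: what is moved stays moved. The work goes in short steps, Python scripts to look and compute and a tool call to move; the robot and the scene stay as the last step left them, time stands still between calls to the robot, and variables do not carry over. Pictures are saved under pics/ and viewed, about 8 in all and at most 12, crops included, and the job is handed in when it is done.

Besides the shell and the picture viewer there is one more tool, called after "Emit:" in YAML: its name, and indented under it one key for each argument. step_arm: Moves the arm, as the interface text tells. Its arguments: {"type":"object","properties":{"commands":{"type":"array"},"squeeze":{"type":"number"}},"required":["commands"]}

```bash
mkdir -p pics
cat > h.py <<'E'
import numpy as np, cv2
from workcell import bot
def cam(n):
    d=bot.read_camera(n); d["f"]=192/np.tan(np.radians(d["vertical_fov"]/2)); return d
def pts(d):
    z=d["range_z"]; v,u=np.mgrid[:384,:512]
    P=np.stack([(u-d["cx"])/d["f"]*z,(v-d["cy"])/d["f"]*z,z,np.ones_like(z)],-1)
    return (P@d["T"].T)[...,:3]
def ray(d,u,v,h):
    r=d["T"][:3,:3]@np.array([(u-d["cx"])/d["f"],(v-d["cy"])/d["f"],1]); o=d["T"][:3,3]
    return o+r*(h-o[2])/r[2]
def proj(d,p):
    c=np.linalg.inv(d["T"])@np.append(p,1); return d["f"]*c[0]/c[2]+d["cx"],d["f"]*c[1]/c[2]+d["cy"]
def save(d,name,s=1,crop=None):
    im=d["pixels"]
    if crop: im=im[crop[1]:crop[3],crop[0]:crop[2]]
    cv2.imwrite("pics/"+name,cv2.resize(im[...,::-1],None,fx=s,fy=s,interpolation=cv2.INTER_CUBIC))
E
python3 - <<'E'
from h import *
a=cam("top");b=cam("side");w=cam("wrist")
im=np.hstack([a["pixels"],b["pixels"]])
save(a,"top.png",1.5);save(b,"side.png",1.5)
for d in(a,b,w):print(d["f"],d["cx"],d["cy"],d["T"].round(3).tolist())
np.save("top.npy",a,allow_pickle=True)
s=bot.observe();print(s["eef_pos"],np.round(s["tcp_rot"],3).tolist(),s["time"],s["contact_force"])
E
```

```text
378.4590177713589 257.5687435333949 192.984463584242 [[-0.041, -0.975, 0.218, 0.222], [-0.999, 0.04, -0.007, 0.03], [-0.002, -0.218, -0.976, 1.284], [0.0, 0.0, 0.0, 1.0]]
368.62956426497306 254.30917953214757 190.36139396582018 [[-0.833, -0.292, 0.469, -0.006], [-0.553, 0.443, -0.706, 0.793], [-0.002, -0.848, -0.531, 0.614], [0.0, 0.0, 0.0, 1.0]]
331.09851262708605 256.0684524641673 190.12774015895164 [[0.295, -0.91, -0.293, 0.276], [-0.956, -0.281, -0.088, -0.621], [-0.002, 0.306, -0.952, 0.372], [0.0, 0.0, 0.0, 1.0]]
[ 0.19924551 -0.64455665  0.23062494] [[0.295, -0.955, -0.0], [-0.955, -0.295, 0.001], [-0.001, 0.0, -1.0]] 0.15 [-0.29787836  0.65630494 -0.49099132]
```

View pics/top.png

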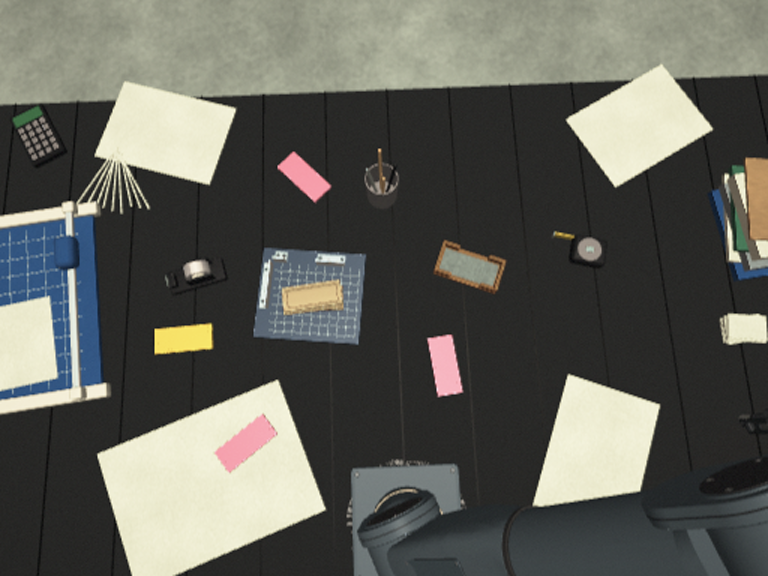

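View pics/side.png

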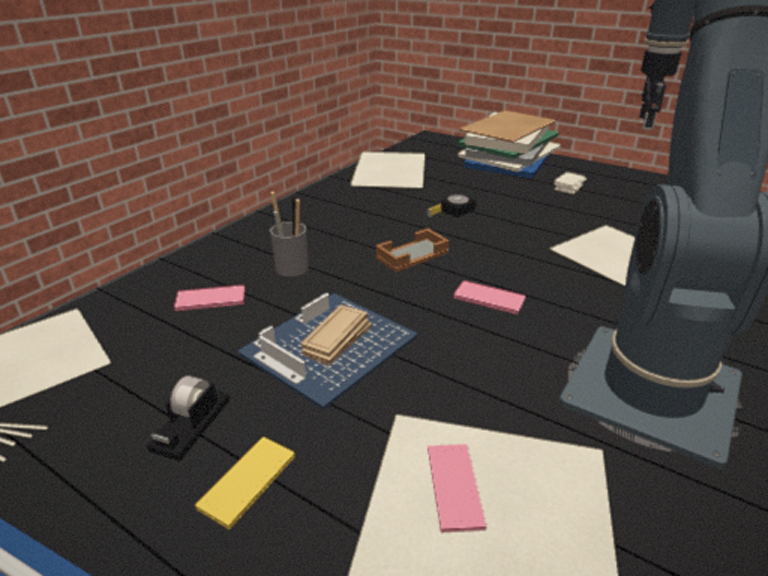

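The top view shows the tray around (312,297) of the 1.5x picture. Its long fence is at the top, the short fence at the left and the plates at (313,297). The open case is at (470,267), the pot at (381,185) and the tape measure at (588,250). The dispenser is at (196,272). Next I measure the tray, stack and case.

Run:
```python
from h import *
a=np.load("top.npy",allow_pickle=True).item()
P=pts(a);im=a["pixels"];hsv=cv2.cvtColor(im,cv2.COLOR_RGB2HSV)
v,u=np.mgrid[:384,:512]
def box(x0,y0,x1,y1):return (u>x0)&(u<x1)&(v>y0)&(v<y1)
def rep(n,m,h):
    m=m.astype(np.uint8)
    c=max(cv2.findContours(m,cv2.RETR_EXTERNAL,cv2.CHAIN_APPROX_NONE)[0],key=len)[:,0]
    w=np.array([ray(a,x,y,h)[:2] for x,y in c])
    r=cv2.minAreaRect((w*1000).astype(np.float32));print(n,m.sum(),"c,size,ang",np.round(r[0],1),np.round(r[1],1),round(r[2],2))
    print(np.round(cv2.boxPoints(r),1).tolist())
H=P[...,2]
b=box(165,160,246,232)
# bed: bluish/grey brighter than desk
g=im.astype(int)
bed=b&(im.max(-1)>60)
rep("tray",bed,0.012); print("bed h",np.median(H[bed]))
wood=b&(hsv[...,0]>8)&(hsv[...,0]<28)&(hsv[...,1]>70)&(im.max(-1)>110)
rep("plates",wood,0.042);print("wood h",np.percentile(H[wood],[5,50,95]))
cb=box(285,155,342,198)
case=cb&(im.max(-1)>65)
rep("case",case,0.034);print(np.percentile(H[case],[5,30,50,70,95]))
fl=cb&(hsv[...,1]<70)&(im.max(-1)>80); rep("floor",fl,0.010);print(np.median(H[fl]))
f=b&(H>0.025)&~cv2.dilate(wood.astype(np.uint8),np.ones((5,5))).astype(bool)
q=P[f];print("fence pts",len(q));print(np.round(q[:: max(1,len(q)//30)],3).tolist())
save(a,"crop.png",6,(160,155,250,240))
for n,bb in dict(disp=(105,165,155,200),pot=(235,100,270,142),tape=(365,150,410,182)).items():
    m=box(*bb)&(H>0.015);print(n,np.round(P[m].min(0),3),np.round(P[m].max(0),3))
```

```text
tray 4210 c,size,ang [501.2 196.8] [239.5 212.3] 83.67
[[382.5, 89.5], [593.5, 66.0999984741211], [620.0, 304.20001220703125], [408.8999938964844, 327.6000061035156]]
bed h 0.013400453616906227
plates 726 c,size,ang [489.  187.6] [ 66.7 134.2] 3.27
[[451.8999938964844, 252.6999969482422], [459.6000061035156, 118.69999694824219], [526.2000122070312, 122.5], [518.5, 256.5]]
wood h [0.02638939 0.04175102 0.04633265]
case 1027 c,size,ang [ 547.7 -170.4] [150.8  85.3] 68.74
[[480.6000061035156, -225.1999969482422], [560.0999755859375, -256.20001220703125], [614.7999877929688, -115.5999984741211], [535.2999877929688, -84.69999694824219]]
[0.00544164 0.00962019 0.01142319 0.01402975 0.03596616]
floor 566 c,size,ang [ 551.3 -171.8] [129.4  57.3] 68.33
[[500.79998779296875, -221.39999389648438], [554.0999755859375, -242.5], [601.9000244140625, -122.30000305175781], [548.5999755859375, -101.0999984741211]]
0.010556347169840663
fence pts 189
[[0.222, 0.03, 1.284], [0.586, 0.275, 0.043], [0.583, 0.253, 0.049], [0.583, 0.262, 0.038], [0.578, 0.176, 0.044], [0.583, 0.257, 0.026], [0.573, 0.169, 0.047], [0.573, 0.149, 0.044], [0.571, 0.128, 0.05], [0.58, 0.281, 0.029], [0.573, 0.167, 0.035], [0.57, 0.146, 0.043], [0.568, 0.125, 0.046], [0.572, 0.171, 0.025], [0.571, 0.144, 0.027], [0.565, 0.122, 0.043], [0.564, 0.287, 0.047], [0.558, 0.288, 0.044], [0.556, 0.283, 0.037], [0.552, 0.285, 0.025], [0.54, 0.288, 0.045], [0.534, 0.285, 0.042], [0.53, 0.287, 0.031], [0.522, 0.287, 0.034], [0.508, 0.29, 0.05], [0.502, 0.294, 0.047], [0.222, 0.03, 1.284], [0.495, 0.291, 0.03], [0.489, 0.291, 0.028], [0.482, 0.291, 0.027], [0.222, 0.03, 1.284], [0.222, 0.03, 1.284]]
disp [0.222 0.03  0.015] [0.599 0.522 1.284]
pot [ 0.222 -0.015  0.015] [0.782 0.06  1.284]
tape [ 0.222 -0.491  0.015] [0.627 0.03  1.284]
```

View pics/crop.png

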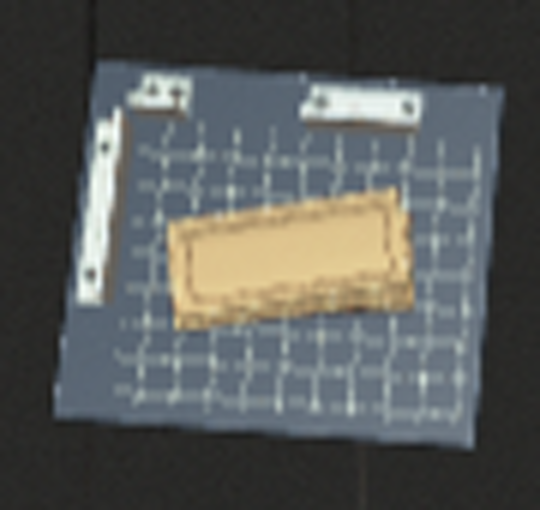

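The tray yaw is about -6.3° with its centre near (0.501, 0.197). The case is at about (0.549, -0.171) with yaw about -21.5°. Plates are about 60 mm and 40 mm from the fences. I plan to push along +x with the two open fingers, then along +y. First I go over in free space.

Emit:
step_arm:
  commands:
    - [100, [-123, -160, 0], [0, 0, 0]]
    - [100, [-123, -160, 0], [0, 0, 0]]
    - [100, [-123, -160, 0], [0, 0, 0]]
    - [100, [-123, -160, 0], [0, 0, 0]]
    - [100, [-123, -160, 0], [0, 0, 0]]

```text
time: 0.65
eef_pos: [0.3212, -0.4736, 0.2308]
tcp_rot: [[0.304, -0.953, 0.002], [-0.953, -0.304, 0.005], [-0.004, -0.003, -1.0]]
contact_force: [0.1, -0.7, -0.4]
width: 0.999
```

Emit:
step_arm:
  commands:
    - [100, [-123, -160, 0], [0, 0, 0]]
    - [100, [-123, -160, 0], [0, 0, 0]]
    - [100, [-123, -160, 0], [0, 0, 0]]
    - [100, [-123, -160, 0], [0, 0, 0]]
    - [100, [-123, -160, 0], [0, 0, 0]]

```text
time: 1.15
eef_pos: [0.4399, -0.3019, 0.2318]
tcp_rot: [[0.312, -0.95, 0.004], [-0.95, -0.312, 0.007], [-0.006, -0.006, -1.0]]
contact_force: [-0.1, -1.0, -0.5]
width: 1.004
```

Emit:
step_arm:
  commands:
    - [100, [-123, -160, 0], [0, 0, 0]]
    - [100, [-123, -160, 0], [0, 0, 0]]
    - [100, [-123, -160, 0], [0, 0, 0]]
    - [100, [-123, -160, 0], [0, 0, 0]]
    - [100, [-123, -160, 0], [0, 0, 0]]

```text
time: 1.65
eef_pos: [0.5566, -0.1287, 0.2333]
tcp_rot: [[0.32, -0.947, 0.005], [-0.947, -0.32, 0.011], [-0.008, -0.008, -1.0]]
contact_force: [0.2, 0.6, 1.5]
width: 0.997
```

Emit:
step_arm:
  commands:
    - [100, [-161, 13, 0], [0, 0, 0]]
    - [100, [-161, 13, 0], [0, 0, 0]]
    - [100, [-161, 13, 0], [0, 0, 0]]
    - [100, [-161, 13, 0], [0, 0, 0]]

```text
time: 2.05
eef_pos: [0.4908, 0.0239, 0.2346]
tcp_rot: [[0.325, -0.946, 0.004], [-0.946, -0.325, 0.012], [-0.01, -0.008, -1.0]]
contact_force: [0.2, 0.2, -0.1]
width: 1.002
```

Emit:
step_arm:
  commands:
    - [100, [-164, -3, 0], [0, 0, -8]]
    - [100, [-164, -3, 0], [0, 0, -16]]
    - [100, [-164, -3, 0], [0, 0, -24]]
    - [100, [-164, -3, 0], [0, 0, -32]]
    - [100, [-164, -3, 0], [0, 0, -40]]

```text
time: 2.55
eef_pos: [0.4393, 0.1828, 0.2364]
tcp_rot: [[0.862, -0.506, 0.004], [-0.506, -0.862, 0.013], [-0.003, -0.013, -1.0]]
contact_force: [-0.4, -0.3, 0.7]
width: 0.999
```

Emit:
step_arm:
  commands:
    - [100, [0, 0, 0], [0, 0, -8]]
    - [100, [0, 0, 0], [0, 0, -16]]
    - [100, [0, 0, 0], [0, 0, -24]]
    - [100, [0, 0, 0], [0, 0, -32]]
    - [100, [0, 0, 0], [0, 0, -40]]

```text
time: 3.05
eef_pos: [0.4395, 0.182, 0.2363]
tcp_rot: [[0.985, 0.172, 0.004], [0.172, -0.985, 0.013], [0.006, -0.012, -1.0]]
contact_force: [0.2, 0.5, -0.4]
width: 1.0
```

Emit:
step_arm:
  commands:
    - [100, [0, 0, 0], [0, 0, -8]]
    - [100, [0, 0, 0], [0, 0, -16]]
    - [100, [0, 0, 0], [0, 0, -24]]
    - [100, [0, 0, 0], [0, 0, -32]]
    - [100, [0, 0, 0], [0, 0, -40]]

```text
time: 3.55
eef_pos: [0.4399, 0.181, 0.2362]
tcp_rot: [[0.641, 0.768, 0.004], [0.768, -0.641, 0.012], [0.012, -0.005, -1.0]]
contact_force: [0.2, 0.8, -0.7]
width: 0.999
```

Emit:
step_arm:
  commands:
    - [100, [0, 0, 0], [0, 0, -8]]
    - [100, [0, 0, 0], [0, 0, -16]]
    - [100, [0, 0, 0], [0, 0, -24]]
    - [100, [0, 0, 0], [0, 0, -32]]
    - [100, [0, 0, 0], [0, 0, -35]]

```text
time: 4.05
eef_pos: [0.4402, 0.18, 0.236]
tcp_rot: [[0.08, 0.997, 0.003], [0.997, -0.08, 0.012], [0.012, 0.002, -1.0]]
contact_force: [-0.2, -0.4, -0.2]
width: 0.999
```

```bash
cat >> h.py <<'E'
from scipy.spatial.transform import Rotation as Ro
def Rdown(yaw):
    c,s=np.cos(np.radians(yaw)),np.sin(np.radians(yaw))
    return np.array([[c,s,0],[s,-c,0],[0,0,-1.]])
def to(p,yaw):
    s=bot.observe();R=np.array(s["tcp_rot"])
    print("shift mm",np.round(R.T@(np.array(p)-s["eef_pos"])*1000,1),"turn",np.round(Ro.from_matrix(R.T@Rdown(yaw)).as_rotvec(degrees=True),2),
     "now",np.round(s["eef_pos"],4),"yaw",round(np.degrees(np.arctan2(R[1,0],R[0,0])),2),"F",np.round(s["contact_force"],1),"w",round(s["width"],3),"t",s["time"])
E
python3 - <<'E'
from h import *
to([.44,.18,.234],83.65)
w=cam("wrist");save(w,"w1.png",1.5);np.save("w1.npy",w,allow_pickle=True);print(w["T"].round(3).tolist())
E
```

```text
shift mm [-0.  -0.2  2. ] turn [ 0.12 -0.7   1.77] now [0.4402 0.18   0.236 ] yaw 85.42 F [-0.2 -0.4 -0.2] w 0.999 t 4.05
[[0.081, 0.948, 0.307, 0.363], [0.997, -0.081, -0.013, 0.185], [0.013, 0.307, -0.952, 0.378], [0.0, 0.0, 0.0, 1.0]]
```

View pics/w1.png

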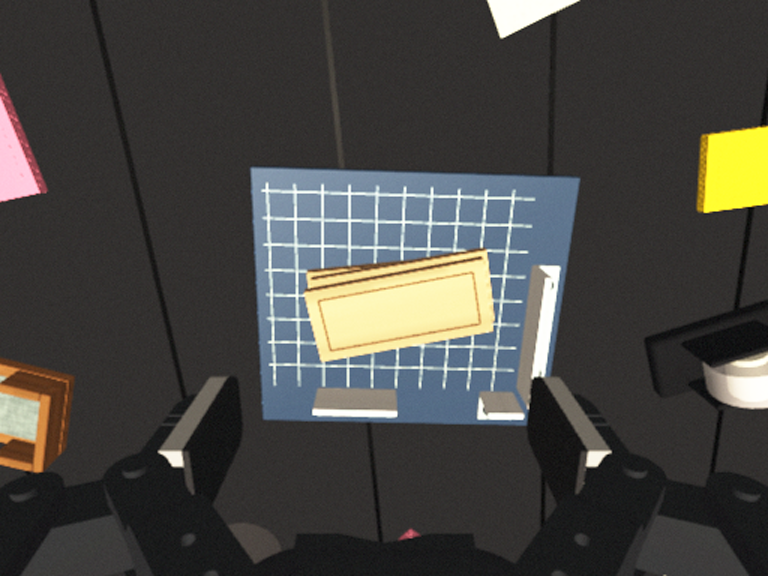

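The wrist view shows the board from (250,168) to (578,178) to (530,425). The stack is at (400,305). The long fence parts are at (355,400) and (500,405), and the short fence is at (540,330). Next come the board edges, the fence base lines and the plate pose.

Run:
```python
from h import *
w=np.load("w1.npy",allow_pickle=True).item()
im=w["pixels"];hsv=cv2.cvtColor(im,cv2.COLOR_RGB2HSV);P=pts(w);H=P[...,2]
v,u=np.mgrid[:384,:512]
c0=np.array([.501,.197]);
bed=(u>160)&(u<392)&(v>105)&(v<290)&(hsv[...,0]>95)&(hsv[...,0]<125)&(hsv[...,1]>60)&(im.max(-1)>55)
c=max(cv2.findContours(bed.astype(np.uint8),0,1)[0],key=len)[:,0]
W=np.array([ray(w,x,y,.012)[:2] for x,y in c])*1000
hull=cv2.convexHull(W.astype(np.float32))
r=cv2.minAreaRect(hull);print("tray",r);print(cv2.boxPoints(r).round(1).tolist())
print("bed h",np.median(H[bed]))
for nm,px in dict(longA_base=[(314,389),(396,389)],longA_ends_top=[(397,412)],longB_base=[(481,392),(520,392)],short_base=[(535,267),(519,398)]).items():
    print(nm,[ray(w,x/1.5,y/1.5,.012)[:2].round(4).tolist() for x,y in px])
wood=(u>195)&(u<335)&(v>160)&(v<245)&(hsv[...,0]>8)&(hsv[...,0]<32)&(hsv[...,1]>50)&(im.max(-1)>130)
top=wood&(H>.038)
print("top h",np.median(H[top]),"wood h pct",np.percentile(H[wood],[2,10,50,90]))
for n,m,h in(("wood@42",wood,.042),):
    c=max(cv2.findContours(m.astype(np.uint8),0,1)[0],key=len)
    ap=cv2.approxPolyDP(c,2,True)[:,0]
    print(n,[(p.tolist(),ray(w,*p,h)[:2].round(3).tolist()) for p in ap])
for n,px in dict(top=[(306,292),(488,262),(494,330),(320,360)]).items():
    q=np.array([ray(w,x/1.5,y/1.5,.042)[:2] for x,y in px]);print(n,q.round(4).tolist(),np.linalg.norm(np.diff(q,axis=0),axis=1).round(4),"c",q.mean(0))
save(w,"w1c.png",6,(195,155,365,285-25))
```

```text
tray ((500.7793884277344, 197.98052978515625), (239.38436889648438, 209.78158569335938), 83.51046752929688)
[[383.0, 90.9000015258789], [591.5, 67.19999694824219], [618.5, 305.1000061035156], [410.1000061035156, 328.79998779296875]]
bed h 0.011371184361198966
longA_base [[0.5665, 0.1149], [0.5725, 0.1826]]
longA_ends_top [[0.5943, 0.1818]]
longB_base [[0.5815, 0.253], [0.5844, 0.2855]]
short_base [[0.4765, 0.2967], [0.59, 0.2847]]
top h 0.041379907523883264 wood h pct [0.02165834 0.03163021 0.0412295  0.04222833]
wood@42 [([323, 166], [0.451, 0.252]), ([245, 180], [0.459, 0.17]), ([233, 177], [0.455, 0.157]), ([205, 180], [0.456, 0.128]), ([207, 193], [0.47, 0.128]), ([203, 194], [0.471, 0.124]), ([213, 239], [0.525, 0.128]), ([328, 220], [0.513, 0.257]), ([329, 209], [0.5, 0.258])]
top [[0.472, 0.1246], [0.4608, 0.2545], [0.513, 0.258], [0.526, 0.1281]] [0.1304 0.0523 0.1306] c [0.49295869 0.19128829]
```

View pics/w1c.png

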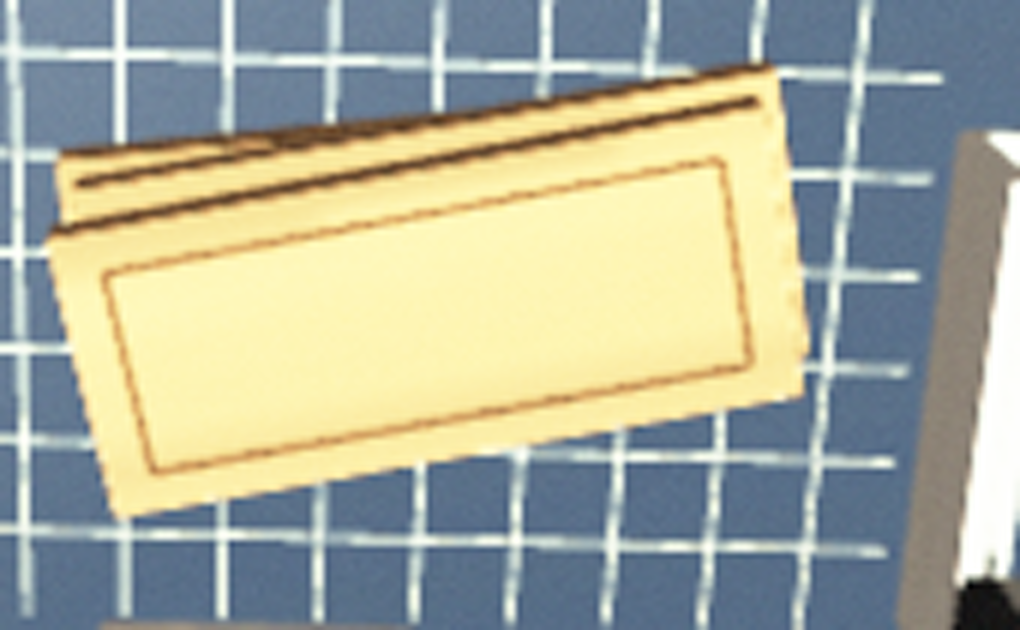

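The wrist view shows the top plate's corners, with the two lower plates' edges peeking out on the -x side. The fence corner is at about (0.585, 0.283) and tray yaw is -6.4°. Now I go behind the stack.

```bash
cat >> h.py <<'E'
TY=-6.4; C=np.array([.5847,.2827])
def tw(x,y): # tray_corner mm -> world
    a=np.radians(TY);R=np.array([[np.cos(a),-np.sin(a)],[np.sin(a),np.cos(a)]]);return C+R@np.array([x,y])/1000
def wt(p):
    a=np.radians(TY);R=np.array([[np.cos(a),-np.sin(a)],[np.sin(a),np.cos(a)]]);return R.T@(np.array(p)[:2]-C)*1000
E
python3 - <<'E'
from h import *
p=tw(-154.7,-101);print(p);to([*p,.06],83.6)
E
```

```text
[0.41970574 0.19957368]
shift mm [ 15.7 -22.4 176.1] turn [ 0.12 -0.7   1.85] now [0.4402 0.18   0.236 ] yaw 85.45 F [-0.4 -0.2 -0. ] w 0.997 t 4.1
```

Emit:
step_arm:
  commands:
    - [100, [16, -22, 40], [0.1, -0.7, 1.85]]
    - [100, [16, -22, 90], [0.1, -0.7, 1.85]]
    - [100, [16, -22, 140], [0.1, -0.7, 1.85]]
    - [100, [16, -22, 176], [0.1, -0.7, 1.85]]
    - [100, [16, -22, 176], [0.1, -0.7, 1.85]]

```text
time: 4.6
eef_pos: [0.418, 0.1981, 0.0567]
tcp_rot: [[0.112, 0.994, -0.006], [0.994, -0.112, -0.003], [-0.004, -0.006, -1.0]]
contact_force: [-0.5, 0.6, 1.2]
width: 1.001
```

Run:
```python
from h import *
p=tw(-154.7,-101);to([*p,.003],83.6)
b=cam("side");np.save("s2.npy",b,allow_pickle=True)
P=pts(b)
# lowest finger points: dark & near the TCP
import numpy as np
t=np.array(bot.observe()["eef_pos"])
m=(np.abs(P[...,0]-t[0])<.025)&(np.abs(P[...,1]-t[1])<.075)&(P[...,2]>.03)
q=P[m];print(len(q),np.percentile(q[:,2],[0,2,5,10]))
for y in np.arange(-.075,.076,.01):
    s=q[np.abs(q[:,1]-t[1]-y)<.005]
    if len(s)>5:print(round(y,3),len(s),s.min(0).round(3),s.max(0).round(3))
```

```text
shift mm [ 1.9  1.8 53.7] turn [-0.32  0.23 -0.03] now [0.418  0.1981 0.0567] yaw 83.57 F [-0.5  0.6  1.2] w 1.001 t 4.6
4267 [0.0688424  0.08812026 0.10857543 0.13097716]
-0.065 86 [0.398 0.13  0.114] [0.423 0.139 0.176]
-0.055 76 [0.399 0.139 0.113] [0.42  0.149 0.176]
-0.045 140 [0.4   0.149 0.069] [0.426 0.159 0.155]
-0.035 30 [0.398 0.159 0.118] [0.431 0.169 0.551]
-0.025 128 [0.395 0.169 0.13 ] [0.436 0.179 0.553]
-0.015 164 [0.394 0.179 0.131] [0.441 0.189 0.542]
-0.005 227 [0.394 0.189 0.13 ] [0.444 0.199 0.53 ]
0.005 240 [0.395 0.199 0.132] [0.444 0.209 0.515]
0.015 211 [0.394 0.209 0.132] [0.443 0.219 0.494]
0.025 282 [0.394 0.219 0.131] [0.444 0.229 0.489]
0.035 1259 [0.394 0.229 0.119] [0.444 0.239 0.476]
0.045 838 [0.394 0.239 0.071] [0.443 0.249 0.463]
0.055 244 [0.394 0.249 0.076] [0.439 0.259 0.453]
0.065 259 [0.394 0.259 0.117] [0.439 0.269 0.438]
0.075 78 [0.413 0.269 0.117] [0.438 0.274 0.163]
```

Depth confirms the open fingertips are about 12 to 13 mm above the TCP. I lower to about 3 mm above the bed, then begin pushing.

Emit:
step_arm:
  commands:
    - [100, [2, 2, 25], [-0.3, 0.2, 0]]
    - [100, [2, 2, 45], [-0.3, 0.2, 0]]
    - [100, [2, 2, 50], [-0.3, 0.2, 0]]
    - [100, [2, 2, 53], [-0.3, 0.2, 0]]
    - [100, [2, 2, 53], [-0.3, 0.2, 0]]

```text
time: 5.15
eef_pos: [0.422, 0.2009, 0.0072]
tcp_rot: [[0.112, 0.994, 0.004], [0.994, -0.112, 0.001], [0.002, 0.004, -1.0]]
contact_force: [0.1, 0.4, -0.2]
width: 0.999
```

Emit:
step_arm:
  commands:
    - [100, [0, 5, 0], [0, 0, 0]]
    - [100, [0, 10, 0], [0, 0, 0]]
    - [100, [0, 15, 0], [0, 0, 0]]
    - [100, [0, 20, 0], [0, 0, 0]]
    - [100, [0, 25, 0], [0, 0, 0]]

```text
time: 5.65
eef_pos: [0.4472, 0.1981, 0.0074]
tcp_rot: [[0.112, 0.994, 0.004], [0.994, -0.112, 0.002], [0.002, 0.004, -1.0]]
contact_force: [-1.3, 0.6, 0.5]
width: 1.0
```

Emit:
step_arm:
  commands:
    - [100, [0, 4, 0], [0, 0, 0]]
    - [100, [0, 9, 0], [0, 0, 0]]
    - [100, [0, 13, 0], [0, 0, 0]]
    - [100, [0, 17, 0], [0, 0, 0]]
    - [100, [0, 20, 0], [0, 0, 0]]

```text
time: 6.15
eef_pos: [0.4673, 0.1956, 0.0073]
tcp_rot: [[0.112, 0.994, 0.004], [0.994, -0.112, 0.001], [0.002, 0.003, -1.0]]
contact_force: [-1.9, 0.9, 1.1]
width: 1.003
```

Run:
```python
from h import *
s=bot.observe();print(wt(s["eef_pos"]))
to([*tw(-67,-101),.003],83.6)
w=cam("wrist");save(w,"w2.png",1.5)
```

```text
[-106.99111425  -99.641724  ]
shift mm [-1.3 40.   4.5] turn [ 0.2  -0.09 -0.06] now [0.4673 0.1956 0.0073] yaw 83.54 F [-1.9  0.9  1.1] w 1.003 t 6.15
```

View pics/w2.png

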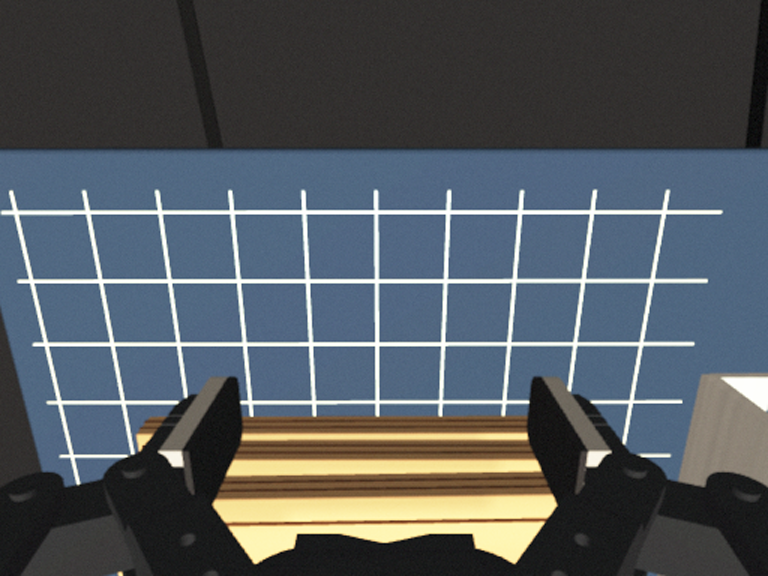

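The stack shows staggered front edges. The tips stood about 20 mm high, 4 mm higher than commanded, so the lower plate is barely caught. I back off, lower and push again.

Emit:
step_arm:
  commands:
    - [100, [0, -10, 0], [0, 0, 0]]
    - [100, [0, -20, 0], [0, 0, 0]]
    - [100, [0, -20, 4], [0, 0, 0]]
    - [100, [0, -20, 6], [0, 0, 0]]
    - [100, [0, -20, 6], [0, 0, 0]]

```text
time: 6.7
eef_pos: [0.4479, 0.1979, 0.001]
tcp_rot: [[0.113, 0.994, 0.004], [0.994, -0.113, 0.001], [0.001, 0.004, -1.0]]
contact_force: [-0.0, -0.3, -0.3]
width: 1.0
```

Run:
```python
from h import *
s=bot.observe();print(wt(s["eef_pos"]))
to([*tw(-67,-101),.002],83.6)
```

```text
[-126.4895223   -99.55121036]
shift mm [-1.4 59.5 -0.8] turn [ 0.21 -0.08 -0.06] now [0.4479 0.1979 0.001 ] yaw 83.54 F [-0.  -0.3 -0.3] w 1.0 t 6.7
```

Emit:
step_arm:
  commands:
    - [100, [0, 5, -0.5], [0, 0, 0]]
    - [100, [0, 10, -0.5], [0, 0, 0]]
    - [100, [0, 14, -0.5], [0, 0, 0]]
    - [100, [0, 18, -0.5], [0, 0, 0]]
    - [100, [0, 22, -0.5], [0, 0, 0]]

```text
time: 7.2
eef_pos: [0.4699, 0.1952, 0.0015]
tcp_rot: [[0.113, 0.994, 0.003], [0.994, -0.113, 0.001], [0.001, 0.003, -1.0]]
contact_force: [-2.8, 0.2, 1.7]
width: 1.0
```

Emit:
step_arm:
  commands:
    - [100, [0, 4, 0], [0, 0, 0]]
    - [100, [0, 8, 0], [0, 0, 0]]
    - [100, [0, 12, 0], [0, 0, 0]]
    - [100, [0, 16, 0], [0, 0, 0]]
    - [100, [0, 20, 0], [0, 0, 0]]

```text
time: 7.7
eef_pos: [0.4901, 0.1929, 0.0015]
tcp_rot: [[0.113, 0.994, 0.003], [0.994, -0.113, 0.001], [0.001, 0.003, -1.0]]
contact_force: [-1.2, 0.1, 0.4]
width: 0.998
```

Emit:
step_arm:
  commands:
    - [100, [0, 2, 0], [0, 0, 0]]
    - [100, [0, 4, 0], [0, 0, 0]]
    - [100, [0, 6, 0], [0, 0, 0]]
    - [100, [0, 8, 0], [0, 0, 0]]
    - [100, [0, 10, 0], [0, 0, 0]]

```text
time: 8.2
eef_pos: [0.5002, 0.1917, 0.0016]
tcp_rot: [[0.113, 0.994, 0.003], [0.994, -0.113, 0.001], [0.001, 0.003, -1.0]]
contact_force: [-1.7, 0.5, -0.4]
width: 1.0
```

Run:
```python
from h import *
s=bot.observe();print(wt(s["eef_pos"]))
to([*tw(-67,-101),.002],83.6)
w=cam("wrist");save(w,"w3.png",1.5)
```

```text
[-73.8556351  -99.80600708]
shift mm [-1.2  6.9 -0.4] turn [ 0.18 -0.07 -0.08] now [0.5002 0.1917 0.0016] yaw 83.52 F [-1.7  0.5 -0.4] w 1.0 t 8.2
```

View pics/w3.png

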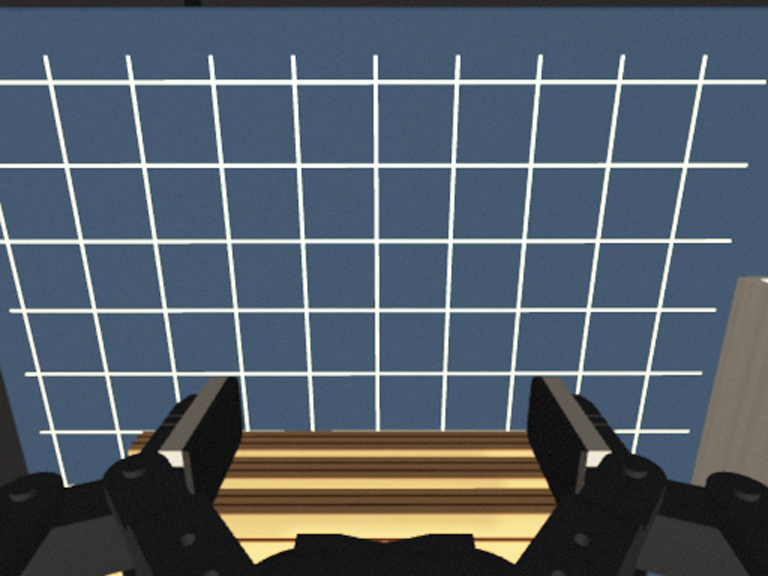

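The edges are now lined up, with flush plywood layers at v 432-540. I continue to the long fence in small steps.

Emit:
step_arm:
  commands:
    - [100, [0, 1, 0], [0, 0, 0]]
    - [100, [0, 2, 0], [0, 0, 0]]
    - [100, [0, 3, 0], [0, 0, 0]]
    - [100, [0, 4, 0], [0, 0, 0]]

```text
time: 8.65
eef_pos: [0.5043, 0.1913, 0.0016]
tcp_rot: [[0.113, 0.994, 0.003], [0.994, -0.113, 0.001], [0.001, 0.003, -1.0]]
contact_force: [-2.7, 0.6, 2.0]
width: 0.997
```

Emit:
step_arm:
  commands:
    - [100, [0, 1, 0], [0, 0, 0]]
    - [100, [0, 2, 0], [0, 0, 0]]

```text
time: 8.85
eef_pos: [0.5046, 0.1912, 0.0015]
tcp_rot: [[0.112, 0.994, 0.001], [0.994, -0.112, 0.0], [0.0, 0.001, -1.0]]
contact_force: [-12.2, 1.4, 6.9]
width: 1.003
```

Emit:
step_arm:
  commands:
    - [100, [0, 1, 0], [0, 0, 0]]
    - [100, [0, 1, 0], [0, 0, 0]]

```text
time: 9.05
eef_pos: [0.5045, 0.1912, 0.0015]
tcp_rot: [[0.112, 0.994, -0.001], [0.994, -0.112, 0.0], [-0.0, -0.001, -1.0]]
contact_force: [-7.0, 1.7, 3.9]
width: 1.003
```

Contact with the long fence shows 12 N, then 7 N. Now I back off, rise, turn 90° and come round to the -y end.

Emit:
step_arm:
  commands:
    - [100, [0, -12, 0], [0, 0, 0]]
    - [100, [0, -15, -20], [0, 0, 0]]
    - [100, [0, -15, -65], [0, 0, 0]]
    - [60, [-30, 0, -105], [0, 0, 0]]
    - [30, [-60, 30, -125], [0, 0, 0]]

```text
time: 9.55
eef_pos: [0.5271, 0.13, 0.1297]
tcp_rot: [[0.107, 0.994, 0.002], [0.994, -0.107, 0.001], [0.002, 0.002, -1.0]]
contact_force: [2.1, 1.0, -0.2]
width: 0.692
```

Emit:
step_arm:
  commands:
    - [15, [-20, 5, 0], [0, 0, 8]]
    - [15, [-25, 8, 0], [0, 0, 16]]
    - [15, [-25, 8, 0], [0, 0, 24]]
    - [15, [-25, 8, 0], [0, 0, 32]]
    - [15, [-25, 8, 0], [0, 0, 40]]

```text
time: 10.05
eef_pos: [0.5323, 0.1041, 0.1298]
tcp_rot: [[0.725, 0.689, 0.003], [0.689, -0.725, 0.001], [0.003, 0.001, -1.0]]
contact_force: [-0.2, 1.1, 0.1]
width: 0.146
```

Emit:
step_arm:
  commands:
    - [15, [0, 0, 0], [0, 0, 8]]
    - [15, [0, 0, 0], [0, 0, 16]]
    - [15, [0, 0, 0], [0, 0, 24]]
    - [15, [0, 0, 0], [0, 0, 32]]
    - [15, [0, 0, 0], [0, 0, 40]]

```text
time: 10.55
eef_pos: [0.5322, 0.1041, 0.1299]
tcp_rot: [[0.998, 0.056, 0.004], [0.056, -0.998, 0.001], [0.004, -0.001, -1.0]]
contact_force: [-0.2, 1.0, -0.6]
width: 0.151
```

Run:
```python
from h import *
s=bot.observe();print(wt(s["eef_pos"]),wt([.5045,.1912]))
to([*tw(-33,-192),.08],-6.4)
w=cam("wrist");save(w,"w4.png",1.5);np.save("w4.npy",w,allow_pickle=True)
```

```text
[ -32.29388712 -183.31023371] [-69.50077982 -99.86957297]
shift mm [-2.4  8.5 49.9] turn [-0.05 -0.24  9.59] now [0.5322 0.1041 0.1299] yaw 3.19 F [-0.2  1.  -0.6] w 0.151 t 10.55
```

View pics/w4.png

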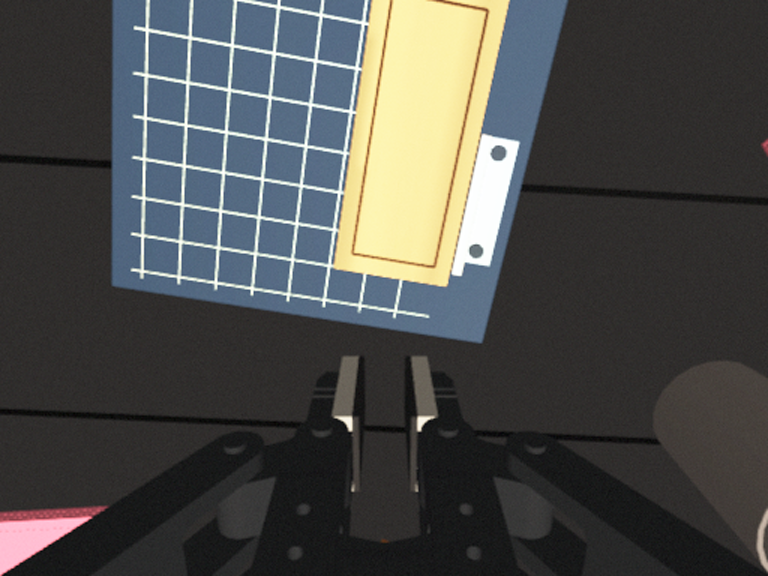

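The wrist view shows the stack flush along the long fence. Its -y end edge runs from (336,268) to (448,286), just past the fence end. The board edge is at (300,312).

Run:
```python
from h import *
w=np.load("w4.npy",allow_pickle=True).item()
for n,px,h in(("plate end",[(335,269),(448,287)],.042),("board edge",[(112,286),(483,343)],.012),("fence end top",[(453,275),(464,276)],.046),("plate +x edge",[(448,287),(508,10)],.042)):
    print(n,[wt(ray(w,x/1.5,y/1.5,h)).round(1).tolist() for x,y in px])
```

```text
plate end [[-55.9, -173.9], [-0.5, -173.9]]
board edge [[-176.7, -212.6], [31.8, -212.4]]
fence end top [[-0.1, -166.5], [5.1, -166.1]]
plate +x edge [[-0.5, -173.9], [-0.6, -52.0]]
```

Emit:
step_arm:
  commands:
    - [15, [-2, 14, 0], [0, 0, 8]]
    - [15, [-2, 14, 30], [0, -0.2, 9.6]]
    - [15, [-2, 14, 75], [0, -0.2, 9.6]]
    - [15, [-2, 14, 100], [0, -0.2, 9.6]]
    - [15, [-2, 14, 108], [0, -0.2, 9.6]]

```text
time: 11.1
eef_pos: [0.5296, 0.0902, 0.0197]
tcp_rot: [[0.993, -0.117, -0.003], [-0.117, -0.993, 0.0], [-0.003, -0.0, -1.0]]
contact_force: [-0.1, -0.1, 0.3]
width: 0.149
```

Run:
```python
from h import *
print(wt(bot.observe()["eef_pos"]));to([*tw(-33,-196),.0155],-6.4)
```

```text
[ -33.27260981 -197.41511494]
shift mm [ 0.3 -1.4  4.2] turn [-0.01  0.16 -0.3 ] now [0.5296 0.0902 0.0197] yaw -6.7 F [-0.1 -0.1  0.3] w 0.149 t 11.1
```

Emit:
step_arm:
  commands:
    - [15, [0, 0, 3], [0, 0.1, -0.3]]
    - [15, [0, -3, 4.5], [0, 0.1, -0.3]]
    - [15, [0, -7, 4.5], [0, 0.1, -0.3]]
    - [15, [0, -11, 4.5], [0, 0.1, -0.3]]
    - [15, [0, -15, 4.5], [0, 0.1, -0.3]]

```text
time: 11.6
eef_pos: [0.5319, 0.1052, 0.016]
tcp_rot: [[0.994, -0.112, 0.0], [-0.112, -0.994, -0.0], [0.0, 0.0, -1.0]]
contact_force: [-0.2, -2.6, 1.7]
width: 0.151
```

Emit:
step_arm:
  commands:
    - [15, [0, -4, 0], [0, 0, 0]]
    - [15, [0, -8, 0], [0, 0, 0]]
    - [15, [0, -12, 0], [0, 0, 0]]
    - [15, [0, -16, 0], [0, 0, 0]]
    - [15, [0, -20, 0], [0, 0, 0]]

```text
time: 12.1
eef_pos: [0.5342, 0.1252, 0.0161]
tcp_rot: [[0.994, -0.112, 0.0], [-0.112, -0.994, -0.0], [0.0, 0.0, -1.0]]
contact_force: [0.2, -2.6, 2.5]
width: 0.147
```

Emit:
step_arm:
  commands:
    - [15, [0, -3, 0], [0, 0, 0]]
    - [15, [0, -5, 0], [0, 0, 0]]
    - [15, [0, -7, 0], [0, 0, 0]]
    - [15, [0, -9, 0], [0, 0, 0]]
    - [15, [0, -11, 0], [0, 0, 0]]

```text
time: 12.6
eef_pos: [0.5354, 0.1362, 0.016]
tcp_rot: [[0.994, -0.112, 0.0], [-0.112, -0.994, -0.0], [0.0, 0.0, -1.0]]
contact_force: [-1.0, -3.4, 2.4]
width: 0.153
```

Run:
```python
from h import *
print(wt(bot.observe()["eef_pos"]));to([*tw(-33,-143.5),.0155],-6.4)
```

```text
[ -32.70555757 -151.0671055 ]
shift mm [-0.3 -7.6  0.5] turn [ 0.02 -0.01 -0.03] now [0.5354 0.1362 0.016 ] yaw -6.43 F [-1.  -3.4  2.4] w 0.153 t 12.6
```

Emit:
step_arm:
  commands:
    - [15, [0, -1.5, 0], [0, 0, 0]]
    - [15, [0, -3, 0], [0, 0, 0]]
    - [15, [0, -4, 0], [0, 0, 0]]
    - [15, [0, -5, 0], [0, 0, 0]]

```text
time: 13.0
eef_pos: [0.5359, 0.141, 0.016]
tcp_rot: [[0.994, -0.112, -0.0], [-0.112, -0.994, -0.001], [0.0, 0.001, -1.0]]
contact_force: [-0.1, -4.8, 3.0]
width: 0.149
```

Emit:
step_arm:
  commands:
    - [15, [0, -1, 0], [0, 0, 0]]
    - [15, [0, -1.5, 0], [0, 0, 0]]

```text
time: 13.2
eef_pos: [0.536, 0.1415, 0.016]
tcp_rot: [[0.994, -0.113, -0.0], [-0.113, -0.994, -0.002], [-0.0, 0.002, -1.0]]
contact_force: [-0.9, -6.5, 4.0]
width: 0.156
```

Emit:
step_arm:
  commands:
    - [15, [0, -1, 0], [0, 0, 0]]
    - [15, [0, -1.5, 0], [0, 0, 0]]

```text
time: 13.4
eef_pos: [0.5359, 0.1418, 0.016]
tcp_rot: [[0.994, -0.114, -0.001], [-0.114, -0.994, -0.004], [-0.001, 0.004, -1.0]]
contact_force: [-0.6, -7.0, 5.5]
width: 0.15
```

Emit:
step_arm:
  commands:
    - [15, [0, -1.5, 0], [0, 0, 0]]
    - [15, [0, -2, 0], [0, 0, 0]]

```text
time: 13.6
eef_pos: [0.5359, 0.1423, 0.016]
tcp_rot: [[0.993, -0.115, -0.002], [-0.115, -0.993, -0.005], [-0.001, 0.006, -1.0]]
contact_force: [-0.4, -7.3, 5.5]
width: 0.151
```

Run:
```python
from h import *
print(wt(bot.observe()["eef_pos"]));to([*tw(-33,-143.5),.0155],-6.4)
b=cam("side");save(b,"s3.png",6,(160,185,280,270))
a=cam("top");save(a,"t3.png",6,(160,155,250,240));np.save("t3.npy",a,allow_pickle=True)
x=cv2.imread("pics/s3.png");y=cv2.imread("pics/t3.png");cv2.imwrite("pics/st3.png",cv2.resize(np.hstack([x,cv2.resize(y,(540,510))]),None,fx=.63,fy=.63))
```

```text
[ -32.84167681 -144.97683245]
shift mm [-0.2 -1.5  0.5] turn [ 0.32  0.07 -0.2 ] now [0.5359 0.1423 0.016 ] yaw -6.6 F [-0.4 -7.3  5.5] w 0.151 t 13.6
```

View pics/st3.png

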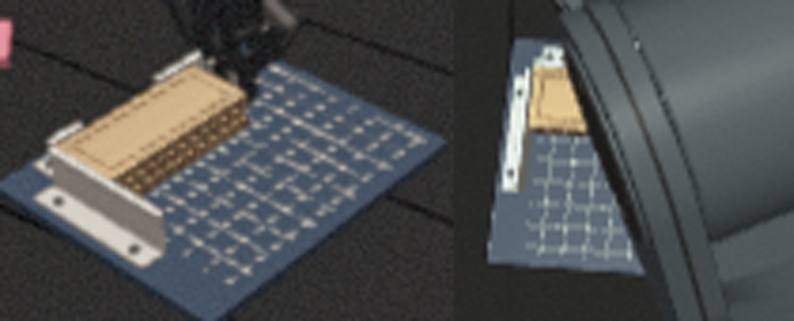

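The side view shows the stack at both fences and squared, with the finger still on its -y end. The force rise is soft, so I nudge once more to be sure.

Emit:
step_arm:
  commands:
    - [15, [0, -1.5, 0], [0, 0.1, 0.2]]
    - [15, [0, -3, 0], [0, 0.1, 0.2]]
    - [15, [0, -3, 0], [0, 0.1, 0.2]]

```text
time: 14.0
eef_pos: [0.5359, 0.1439, 0.016]
tcp_rot: [[0.993, -0.119, -0.001], [-0.119, -0.993, -0.007], [-0.0, 0.008, -1.0]]
contact_force: [-0.6, -7.0, 5.3]
width: 0.148
```

Emit:
step_arm:
  commands:
    - [15, [0, -2, 0], [0.3, 0, 0.2]]
    - [15, [0, -3, 0], [0.3, 0, 0.2]]
    - [15, [0, -3, 0], [0.3, 0, 0.2]]

```text
time: 14.3
eef_pos: [0.5358, 0.1441, 0.016]
tcp_rot: [[0.992, -0.125, -0.002], [-0.125, -0.992, -0.006], [-0.001, 0.006, -1.0]]
contact_force: [-0.8, -10.7, 6.3]
width: 0.149
```

Now it has come to rest at -143 in the tray frame, as expected, with 11 N. I back off, rise, open, and go above the stack's middle.

Emit:
step_arm:
  commands:
    - [15, [0, 8, 0], [0, 0, 0]]
    - [15, [0, 12, 0], [0, 0, -0.8]]
    - [15, [0, 12, -40], [0, 0, -0.8]]
    - [40, [0, 12, -90], [0, 0, -0.8]]
    - [80, [0, 0, -135], [0, 0, -0.8]]

```text
time: 14.8
eef_pos: [0.5358, 0.1437, 0.1525]
tcp_rot: [[0.994, -0.112, -0.002], [-0.112, -0.994, -0.006], [-0.002, 0.006, -1.0]]
contact_force: [1.6, 0.1, -1.5]
width: 0.48
```

Emit:
step_arm:
  commands:
    - [100, [2, -45, 0], [0, 0, 0]]
    - [100, [2, -85, 0], [0, 0, 0]]
    - [100, [2, -85, 0], [0, 0, 0]]

```text
time: 15.1
eef_pos: [0.5467, 0.2356, 0.1527]
tcp_rot: [[0.995, -0.104, -0.001], [-0.104, -0.995, -0.0], [-0.001, 0.0, -1.0]]
contact_force: [0.6, 0.3, -0.1]
width: 0.977
```

Run:
```python
from h import *
print(wt(bot.observe()["eef_pos"]));to([*tw(-33,-65),.01],-6.4)
w=cam("wrist");np.save("w5.npy",w,allow_pickle=True);save(w,"w5.png",1.5)
im=w["pixels"];hsv=cv2.cvtColor(im,cv2.COLOR_RGB2HSV)
wood=((hsv[...,0]>8)&(hsv[...,0]<32)&(hsv[...,1]>50)&(im.max(-1)>130)).astype(np.uint8)
c=max(cv2.findContours(wood,0,1)[0],key=cv2.contourArea)
print([wt(ray(w,*p,.042)).round(1).tolist() for p in cv2.approxPolyDP(c,2,True)[:,0]])
```

```text
[-32.48542008 -51.04035962]
shift mm [ -0.5  13.9 142.7] turn [0.01 0.06 0.45] now [0.5467 0.2356 0.1527] yaw -5.95 F [ 0.6  0.3 -0.1] w 0.977 t 15.1
[[-4.6, 0.8], [-5.2, -2.2], [-56.5, -1.9], [-56.9, -130.2], [-1.9, -130.8], [-1.5, -1.5]]
```

View pics/w5.png

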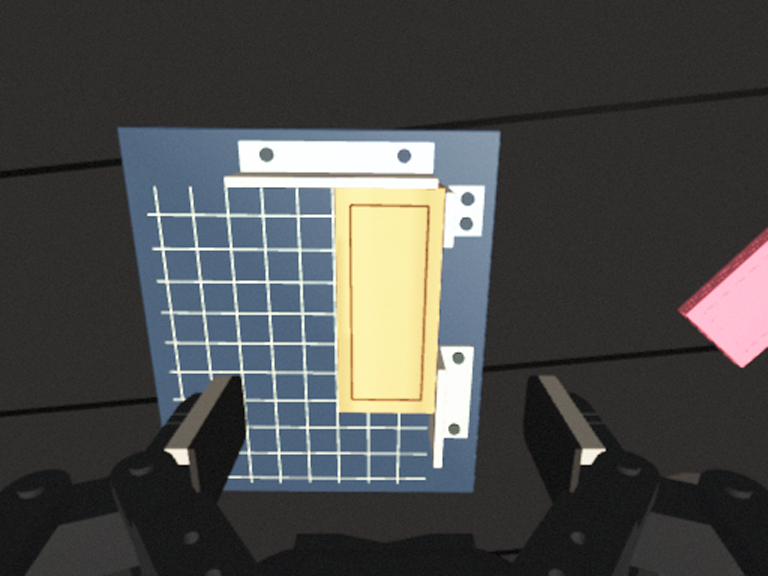

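The wrist view shows the stack square in the corner, with the top plate from (337,188) to (435,412) and flush to both fences. I descend astride it with one finger in the thumb gap. I press it once more to the long fence with the -x pad, then grip.

Emit:
step_arm:
  commands:
    - [100, [2, 14, 40], [0, 0, 0.45]]
    - [100, [2, 14, 80], [0, 0, 0.45]]
    - [100, [2, 14, 115], [0, 0, 0.45]]
    - [100, [2, 14, 135], [0, 0, 0.45]]
    - [100, [2, 14, 146], [0, 0, 0.45]]

```text
time: 15.65
eef_pos: [0.5457, 0.2158, 0.0039]
tcp_rot: [[0.993, -0.114, -0.005], [-0.114, -0.993, -0.005], [-0.005, 0.005, -1.0]]
contact_force: [0.2, 0.1, -0.1]
width: 1.0
```

Run:
```python
from h import *
print(wt(bot.observe()["eef_pos"]));to([*tw(-14.5,-65),.002],-6.4)
```

```text
[-31.24879211 -70.87211353]
shift mm [16.7 -5.9  1.8] turn [ 0.3   0.26 -0.15] now [0.5457 0.2158 0.0039] yaw -6.55 F [ 0.2  0.1 -0.1] w 1.0 t 15.65
```

Emit:
step_arm:
  commands:
    - [100, [4, -6, 1.5], [0.3, 0.2, -0.15]]
    - [100, [8, -6, 1.5], [0.3, 0.2, -0.15]]
    - [100, [12, -6, 1.5], [0.3, 0.2, -0.15]]
    - [100, [14, -6, 1.5], [0.3, 0.2, -0.15]]
    - [100, [15.5, -6, 1.5], [0.3, 0.2, -0.15]]

```text
time: 16.15
eef_pos: [0.5617, 0.22, 0.003]
tcp_rot: [[0.994, -0.112, -0.001], [-0.112, -0.994, 0.0], [-0.001, -0.0, -1.0]]
contact_force: [-6.2, 0.6, 3.6]
width: 1.001
```

Emit:
step_arm:
  commands:
    - [100, [1, 0, 0], [0, 0, 0]]
    - [100, [2, 0, 0], [0, 0, 0]]

```text
time: 16.35
eef_pos: [0.5618, 0.22, 0.0029]
tcp_rot: [[0.994, -0.111, -0.004], [-0.111, -0.994, -0.0], [-0.004, 0.001, -1.0]]
contact_force: [-9.5, 1.7, 4.7]
width: 1.0
```

Emit:
step_arm:
  commands:
    - [100, [1, 0, 0], [0, 0, 0]]
    - [100, [1.5, 0, 0], [0, 0, 0]]

```text
time: 16.55
eef_pos: [0.5617, 0.22, 0.0028]
tcp_rot: [[0.994, -0.11, -0.007], [-0.11, -0.994, -0.001], [-0.007, 0.001, -1.0]]
contact_force: [-9.5, 1.0, 3.2]
width: 1.001
```

Flush: the pad stops dead with about 10 N. Now I centre over the stack, raise the TCP to about 9 mm and close gently.

Emit:
step_arm:
  commands:
    - [100, [-3, 0, 0], [0, 0, 0]]
    - [100, [-9, 0, -3], [0, 0.4, 0]]
    - [100, [-14, 0, -6], [0, 0.4, 0]]
    - [100, [-14, 0, -6], [0, 0.4, 0]]
    - [100, [-14, 0, -6], [0, 0.4, 0]]

```text
time: 17.05
eef_pos: [0.5481, 0.2217, 0.0093]
tcp_rot: [[0.994, -0.11, 0.001], [-0.11, -0.994, -0.001], [0.001, 0.001, -1.0]]
contact_force: [0.1, -0.6, -1.2]
width: 0.994
```

Run:
```python
from h import *
print(wt(bot.observe()["eef_pos"]));to([*tw(-29.8,-65.5),.009],-6.4)
```

```text
[-29.55924958 -64.72571677]
shift mm [-0.2  0.8  0.3] turn [ 0.06 -0.07  0.1 ] now [0.5481 0.2217 0.0093] yaw -6.3 F [ 0.1 -0.6 -1.2] w 0.994 t 17.05
```

Emit:
step_arm:
  commands:
    - [80, [0, 0, 0], [0, 0, 0]]
    - [72, [0, 0, 0], [0, 0, 0]]
    - [66, [0, 0, 0], [0, 0, 0]]
    - [60, [0, 0, 0], [0, 0, 0]]
    - [50, [0, 0, 0], [0, 0, 0]]
  squeeze: 40

```text
time: 17.55
eef_pos: [0.5472, 0.2217, 0.0093]
tcp_rot: [[0.994, -0.11, -0.0], [-0.11, -0.994, -0.001], [-0.0, 0.001, -1.0]]
contact_force: [-4.4, 0.4, 5.1]
width: 0.649
```

Emit:
step_arm:
  commands:
    - [40, [0, 0, 0], [0, 0, 0]]
    - [40, [0, 0, 0], [0, 0, 0]]

```text
time: 17.75
eef_pos: [0.5472, 0.2217, 0.0093]
tcp_rot: [[0.994, -0.11, -0.0], [-0.11, -0.994, -0.001], [-0.0, 0.001, -1.0]]
contact_force: [-3.1, 0.4, 2.2]
width: 0.648
```

Gripped at 0.648 (55 mm). Lifting straight up, slowly at first.

Emit:
step_arm:
  commands:
    - [40, [-0.5, 0, -3], [0, 0, 0]]
    - [40, [-1, 0, -8], [0, 0, 0]]
    - [40, [-1, 0, -15], [0, 0, 0]]
    - [40, [-1, 0, -24], [0, 0, 0]]
    - [40, [-1, 0, -35], [0, 0, 0]]

```text
time: 18.25
eef_pos: [0.5462, 0.2218, 0.0451]
tcp_rot: [[0.994, -0.11, -0.0], [-0.11, -0.994, -0.001], [-0.0, 0.001, -1.0]]
contact_force: [-0.3, -0.2, -3.2]
width: 0.651
```

Emit:
step_arm:
  commands:
    - [40, [0, 0, -15], [0, 0, 0]]
    - [40, [0, 0, -30], [0, 0, 0]]
    - [40, [0, 0, -45], [0, 0, 0]]
    - [40, [0, 0, -55], [0, 0, 0]]
    - [40, [0, 0, -60], [0, 0, 0]]

```text
time: 18.75
eef_pos: [0.5468, 0.2221, 0.1066]
tcp_rot: [[0.994, -0.11, 0.001], [-0.11, -0.994, -0.001], [0.001, 0.001, -1.0]]
contact_force: [-0.5, 0.8, -2.2]
width: 0.65
```

Run:
```python
from h import *
to([.5495,-.171,.11],-21.4)
b=cam("side");w=cam("wrist")
i=cv2.resize(b["pixels"][90:290,110:330],(660,600))[...,::-1]
x=np.hstack([cv2.resize(i,(396,360)),cv2.resize(w["pixels"],(400,300))[...,::-1][:300].copy() if 0 else cv2.resize(w["pixels"],(400,360))[...,::-1]])
cv2.imwrite("pics/lift.png",x);np.save("w6.npy",w,allow_pickle=True)
im=w["pixels"];hsv=cv2.cvtColor(im,cv2.COLOR_RGB2HSV)
wood=((hsv[...,0]>8)&(hsv[...,0]<32)&(hsv[...,1]>50)&(im.max(-1)>130)).astype(np.uint8)
c=max(cv2.findContours(wood,0,1)[0],key=cv2.contourArea)
print(cv2.approxPolyDP(c,2,True)[:,0].tolist())
```

```text
shift mm [ 45.9 390.4  -3.1] turn [ 0.02 -0.08 15.09] now [0.5468 0.2221 0.1066] yaw -6.31 F [-0.5  0.8 -2.2] w 0.65 t 18.75
[[199, 162], [209, 355], [228, 355], [252, 361], [284, 355], [302, 355], [313, 162]]
```

View pics/lift.png

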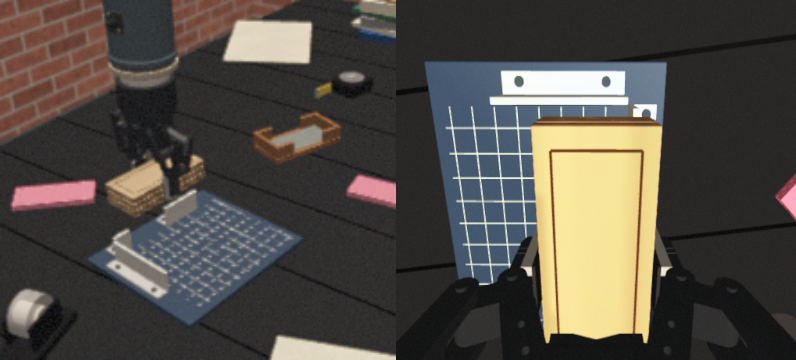

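All three plates hang in the grip as one square pack (side picture around (155,185)). I carry it past the case so that the wrist camera sees the empty case beyond the pack.

Emit:
step_arm:
  commands:
    - [40, [0, 20, -30], [0, 0, 0]]
    - [40, [0, 55, -55], [0, 0, 0]]
    - [40, [-1, 95, -55], [0, 0, 0]]
    - [40, [-1, 135, -55], [0, 0, 0]]
    - [40, [-1, 175, -55], [0, 0, 0]]

```text
time: 19.35
eef_pos: [0.5256, 0.0467, 0.1606]
tcp_rot: [[0.994, -0.11, 0.0], [-0.11, -0.994, -0.001], [0.0, 0.001, -1.0]]
contact_force: [0.0, -0.1, -1.9]
width: 0.649
```

Emit:
step_arm:
  commands:
    - [40, [0, 40, 0], [0, 0, 0]]
    - [40, [0, 80, 0], [0, 0, 0]]
    - [40, [-1, 120, 0], [0, 0, 0]]
    - [40, [-1, 160, 0], [0, 0, 0]]
    - [40, [-1, 200, 0], [0, 0, 0]]

```text
time: 19.85
eef_pos: [0.5019, -0.1535, 0.1603]
tcp_rot: [[0.994, -0.109, -0.001], [-0.109, -0.994, -0.001], [-0.001, 0.001, -1.0]]
contact_force: [0.0, 0.3, -0.7]
width: 0.648
```

Emit:
step_arm:
  commands:
    - [40, [0, 40, 0], [0, 0, 4]]
    - [40, [0, 80, 0], [0, 0, 8]]
    - [40, [-1, 120, 0], [0, 0, 12]]
    - [40, [-1, 160, 0], [0, 0, 15]]
    - [40, [-1, 190, 0], [0, 0, 15]]

```text
time: 20.35
eef_pos: [0.4788, -0.345, 0.1596]
tcp_rot: [[0.93, -0.367, -0.002], [-0.367, -0.93, -0.001], [-0.002, 0.002, -1.0]]
contact_force: [-0.1, 0.2, -2.3]
width: 0.65
```

Run:
```python
from h import *
to([.5495,-.171,.11],-21.4)
w=cam("wrist");np.save("w7.npy",w,allow_pickle=True);save(w,"w7.png",1.5)
```

```text
shift mm [   2.1 -187.9   49.3] turn [ 0.11  0.1  -0.1 ] now [ 0.4788 -0.345   0.1596] yaw -21.5 F [-0.1  0.2 -2.3] w 0.65 t 20.35
```

View pics/w7.png

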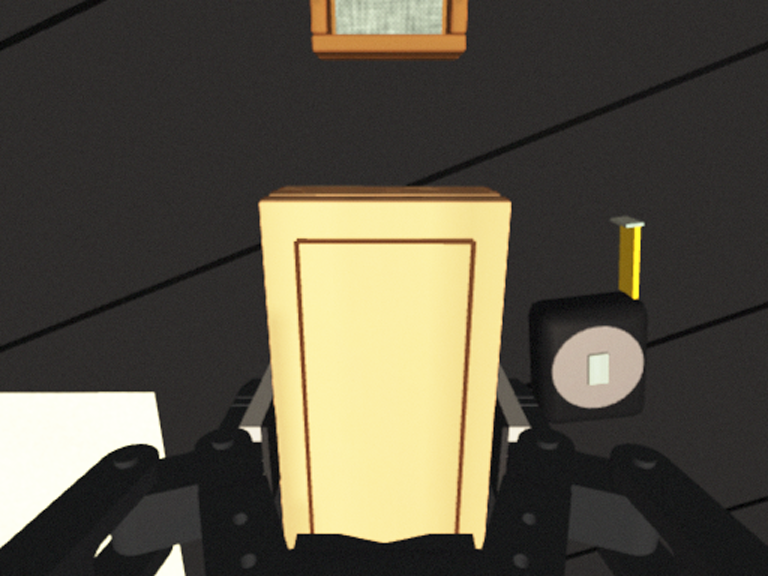

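The case's near end is at (390,40). The pack fills the lower middle and the tape measure at (590,360) is clear. Picture views are used up, so I measure the case numerically from two wrist positions, near end then far end.

Emit:
step_arm:
  commands:
    - [40, [1, -20, 0], [0, 0, 0]]
    - [40, [2, -40, 0], [0, 0, 0]]
    - [40, [2, -57, 0], [0, 0, 0]]
    - [40, [2, -57, 0], [0, 0, 0]]

```text
time: 20.8
eef_pos: [0.5016, -0.2947, 0.1588]
tcp_rot: [[0.931, -0.366, -0.003], [-0.366, -0.931, -0.003], [-0.002, 0.003, -1.0]]
contact_force: [-0.0, 0.4, -2.0]
width: 0.645
```

```bash
cat > m.py <<'E'
from h import *
import sys
def grab(n):
    w=cam("wrist");s=bot.observe();w["s"]=s;np.save(n,w,allow_pickle=True)
    im=w["pixels"];hsv=cv2.cvtColor(im,cv2.COLOR_RGB2HSV);H=pts(w)[...,2]
    v,u=np.mgrid[:384,:512]
    og=(hsv[...,0]>6)&(hsv[...,0]<18)&(hsv[...,1]>130)&(v<122)&(w["range_z"]>0)
    rim=og&(H>.028)&(H<.041)
    fl=(hsv[...,1]<70)&(im.max(-1)>70)&(v<122)&(np.abs(H-.01)<.006)&(np.abs(u-256)<70)
    print(n,"orange",og.sum(),"rim",rim.sum(),"rim h",np.median(H[rim]),"floor",fl.sum(),np.median(H[fl]) if fl.any() else None)
    a=np.radians(-21.4);R=np.array([[np.cos(a),-np.sin(a)],[np.sin(a),np.cos(a)]])
    vv,uu=np.nonzero(rim)
    W=np.array([ray(w,x,y,.034)[:2] for x,y in zip(uu,vv)]);Q=(W-[.5495,-.171])@R*1000
    print("local x pct",np.percentile(Q[:,0],[.5,2,50,98,99.5]).round(1),"y",np.percentile(Q[:,1],[.5,2,50,98,99.5]).round(1))
    # edges along rows (fixed y bins): outer and inner x
    for y in np.arange(-80,81,8):
        q=np.sort(Q[np.abs(Q[:,1]-y)<4][:,0])
        if len(q)>6: 
            L=q[q<0];Rr=q[q>=0]
            print(y,len(q),"L",L.min().round(1) if len(L) else None,L.max().round(1) if len(L) else None,"R",Rr.min().round(1) if len(Rr) else None,Rr.max().round(1) if len(Rr) else None)
    for x in (-24,-12,0,12,24):
        q=Q[np.abs(Q[:,0]-x)<4][:,1]
        if len(q):print("x",x,q.min().round(1),q.max().round(1))
grab(sys.argv[1])
E
python3 m.py A.npy
```

```text
A.npy orange 3994 rim 1979 rim h 0.033266201129812656 floor 6605 0.009639429602591232
local x pct [-36.2 -35.8   0.7  38.2  38.7] y [-73.3 -73.3 -65.7 -35.4 -34.7]
-72 691 L -36.2 -0.1 R 0.7 38.9
-64 505 L -36.4 -0.1 R 0.7 38.7
-56 237 L -36.3 -28.3 R 30.6 38.5
-48 241 L -36.4 -28.0 R 31.0 38.9
-40 254 L -36.3 -28.0 R 30.8 38.6
-32 51 L -35.9 -28.4 R 31.5 38.2
x -24 -73.3 -42.3
x -12 -73.3 -65.7
x 0 -73.3 -65.7
x 12 -73.3 -65.7
x 24 -73.3 -65.7
```

Emit:
step_arm:
  commands:
    - [40, [0, -25, 0], [0, 0, 0]]
    - [40, [0, -50, 0], [0, 0, 0]]
    - [40, [0, -75, 0], [0, 0, 0]]
    - [40, [0, -75, 0], [0, 0, 0]]

```text
time: 21.25
eef_pos: [0.5298, -0.2231, 0.1585]
tcp_rot: [[0.932, -0.362, -0.003], [-0.362, -0.932, -0.002], [-0.002, 0.003, -1.0]]
contact_force: [-0.1, 0.4, -1.6]
width: 0.648
```

```bash
python3 m.py B.npy
python3 - <<'E'
from h import *
for n in("A.npy","B.npy"):
    w=np.load(n,allow_pickle=True).item();s=w["s"];im=w["pixels"].astype(int)
    R=np.array(s["tcp_rot"]);t=np.array(s["eef_pos"]);print(t)
    # pack top edges: bright yellow boundary, rows 140-155, and top row at cols 200..310
    hsv=cv2.cvtColor(w["pixels"],cv2.COLOR_RGB2HSV)
    m=((hsv[...,0]>15)&(hsv[...,0]<32)&(hsv[...,1]>40)&(im.max(-1)>150)).astype(np.uint8)
    for v in(140,150,200):
        u=np.nonzero(m[v])[0];u=u[(u>150)&(u<360)]
        print(v,u.min(),u.max(),[(R.T@(ray(w,x,v,t[2]+.0327)-t)*1000).round(1)[:2].tolist() for x in(u.min(),u.max())])
    for u in(190,256,320):
        v=np.nonzero(m[:,u])[0];v=v[v>110].min();print("end",u,v,(R.T@(ray(w,u,v,t[2]+.0327)-t)*1000).round(1)[:2])
to([.5495,-.171,.11],-21.4)
E
```

```text
B.npy orange 4636 rim 2424 rim h 0.033205136460225604 floor 6280 0.009638721094030855
local x pct [-36.2 -35.7   0.6  38.3  38.8] y [36.1 37.5 68.2 75.6 75.6]
40 252 L -36.3 -27.9 R 30.7 38.9
48 262 L -36.0 -28.2 R 30.9 38.6
56 267 L -36.3 -28.0 R 30.8 39.0
64 425 L -36.0 -0.2 R 0.6 38.6
72 1212 L -36.3 -0.2 R 0.6 38.9
x -24 38.1 75.6
x -12 67.2 75.6
x 0 67.2 75.6
x 12 67.3 75.7
x 24 67.3 75.0
[ 0.50082255 -0.29643848  0.1588904 ]
140 173 340 [[-26.1, -63.5], [28.9, -63.5]]
150 173 339 [[-26.3, -60.1], [28.9, -60.2]]
200 177 335 [[-26.3, -42.5], [28.8, -42.6]]
end 190 133 [-20.3 -65.8]
end 256 129 [  1.3 -67.1]
end 320 134 [ 22.2 -65.5]
[ 0.52884023 -0.22536869  0.15850738]
140 173 340 [[-26.2, -63.9], [28.9, -64.0]]
150 173 339 [[-26.5, -60.6], [28.8, -60.7]]
200 177 335 [[-26.4, -42.9], [28.8, -43.0]]
end 190 129 [-20.4 -67.5]
end 256 124 [  1.2 -69.2]
end 320 134 [ 22.2 -66. ]
shift mm [ -0.5 -58.4  48.2] turn [0.26 0.1  0.04] now [ 0.5288 -0.2254  0.1585] yaw -21.36 F [ 0.2 -1.  -1.6] w 0.644 t 21.3
```

The case's centre is measured at local (+1.3, +0.9) mm and its yaw is as assumed. The rim at 33.2 mm and floor at 9.6 mm match the text. The pack seen in the same pictures is at (+1.35, -1.4) from the TCP, so I aim the TCP at local (0, +2.3). I hover just above the rim.

```bash
cat >> h.py <<'E'
def cw(x,y):
    a=np.radians(-21.4);return np.array([.5495,-.171])+np.array([[np.cos(a),-np.sin(a)],[np.sin(a),np.cos(a)]])@[x/1000,y/1000]
def wc(p):
    a=np.radians(-21.4);return (np.array(p)[:2]-[.5495,-.171])@np.array([[np.cos(a),-np.sin(a)],[np.sin(a),np.cos(a)]])*1000
E
python3 -c "
from h import *
to([*cw(0,2.3),.045],-21.4)"
```

```text
shift mm [ -0.4 -61.  113.2] turn [0.26 0.1  0.04] now [ 0.5288 -0.2254  0.1585] yaw -21.36 F [ 0.2 -1.  -1.6] w 0.644 t 21.3
```

Emit:
step_arm:
  commands:
    - [40, [0, -20, 0], [0.2, 0.1, 0]]
    - [40, [0, -42, 15], [0.2, 0.1, 0]]
    - [40, [-0.4, -61, 40], [0.2, 0.1, 0]]
    - [40, [-0.4, -61, 70], [0.2, 0.1, 0]]
    - [40, [-0.4, -61, 90], [0.2, 0.1, 0]]

```text
time: 21.8
eef_pos: [0.5495, -0.1696, 0.0665]
tcp_rot: [[0.931, -0.364, -0.002], [-0.364, -0.931, -0.002], [-0.001, 0.002, -1.0]]
contact_force: [-0.7, -0.9, -1.3]
width: 0.649
```

Emit:
step_arm:
  commands:
    - [40, [0, 0, 10], [0, 0, 0]]
    - [40, [0, 0, 18], [0, 0, 0]]
    - [40, [0, 0, 18], [0, 0, 0]]
    - [40, [0, 0, 18], [0, 0, 0]]

```text
time: 22.2
eef_pos: [0.5498, -0.1702, 0.0492]
tcp_rot: [[0.931, -0.365, -0.001], [-0.365, -0.931, -0.002], [-0.0, 0.002, -1.0]]
contact_force: [-0.9, 0.0, -2.4]
width: 0.648
```

```bash
cat > m2.py <<'E'
from h import *
s=bot.observe();w=cam("wrist");np.save("Cc.npy",w,allow_pickle=True)
print("local",wc(s["eef_pos"]));to([*cw(0,2.3),.038],-21.4)
im=w["pixels"];hsv=cv2.cvtColor(im,cv2.COLOR_RGB2HSV);H=pts(w)[...,2]
v,u=np.mgrid[:384,:512]
rim=(hsv[...,0]>6)&(hsv[...,0]<18)&(hsv[...,1]>130)&(v<150)&(H>.028)&(H<.041)
vv,uu=np.nonzero(rim);Q=np.array([wc(ray(w,x,y,.034)) for x,y in zip(uu,vv)])
print("rim n",len(Q),"rows",vv.min(),vv.max(),"x",np.percentile(Q[:,0],[.5,2,98,99.5]).round(1),"y",np.percentile(Q[:,1],[.5,2,98,99.5]).round(1))
for x in(-24,-12,0,12,24):
    q=Q[np.abs(Q[:,0]-x)<4][:,1];print(x,q.min().round(1),q.max().round(1))
m=((hsv[...,0]>15)&(hsv[...,0]<32)&(hsv[...,1]>40)&(im.max(-1)>150)&(H>.06))
zt=np.median(H[m&(v>150)&(v<250)]);print("pack top h",zt)
for r in(142,150,200):
    q=np.nonzero(m[r])[0];q=q[(q>150)&(q<360)];print(r,q.min(),q.max(),[wc(ray(w,x,r,zt)).round(1).tolist() for x in(q.min(),q.max())])
for c in(190,220,290,320):
    q=np.nonzero(m[:,c])[0];q=q[q>100].min();print("end",c,q,wc(ray(w,c,q,zt)).round(1))
E
python3 m2.py
```

```text
local [-8.58814208e-04  8.85730806e-01]
shift mm [-0.1 -1.3 11.4] turn [ 0.12 -0.01  0.01] now [ 0.55   -0.17    0.0494] yaw -21.39 F [-0.3 -0.3 -1.2] w 0.646 t 22.25
rim n 3492 rows 93 130 x [-35.9 -35.2  37.8  38.4] y [60.4 61.8 76.1 76.1]
-24 62.2 76.1
-12 68.6 76.1
0 68.6 76.1
12 68.6 76.1
24 68.6 76.1
pack top h 0.08119962719544416
142 173 339 [[-26.3, 61.8], [28.9, 61.7]]
150 174 339 [[-26.2, 59.1], [29.1, 59.1]]
200 178 335 [[-26.2, 41.3], [29.0, 41.3]]
end 190 129 [-20.4  66.1]
end 220 129 [-10.5  66.1]
end 290 134 [12.5 64.4]
end 320 134 [22.4 64.4]
```

Here the case centre is at local (1.2, 1.1) and the pack centre is at (1.4, -0.6). I shift +1.6 mm in y and come down to the rim.

Emit:
step_arm:
  commands:
    - [40, [0, -1.6, 0], [0.1, 0, 0]]
    - [40, [-0.1, -1.6, 4], [0.1, 0, 0]]
    - [40, [-0.1, -1.6, 8], [0.1, 0, 0]]
    - [40, [-0.1, -1.6, 11], [0.1, 0, 0]]
    - [40, [-0.1, -1.6, 11], [0.1, 0, 0]]

```text
time: 22.75
eef_pos: [0.5501, -0.1685, 0.0378]
tcp_rot: [[0.931, -0.365, -0.001], [-0.365, -0.931, -0.0], [-0.001, 0.001, -1.0]]
contact_force: [-0.5, 0.0, -1.9]
width: 0.651
```

```bash
python3 m2.py
```

```text
local [-0.38474727  2.57362305]
shift mm [0.2 0.3 0.1] turn [0.03 0.03 0.01] now [ 0.5502 -0.1685  0.0381] yaw -21.39 F [ 0.6 -0.4 -1.2] w 0.653 t 22.8
rim n 3712 rows 98 149 x [-36.  -35.3  38.   38.5] y [58.  62.6 76.1 76.1]
-24 65.2 76.1
-12 69.0 76.1
0 68.6 76.1
12 69.0 76.1
24 68.6 76.1
pack top h 0.06989854715871124
142 173 340 [[-26.7, 63.4], [28.9, 63.4]]
150 174 339 [[-26.6, 60.7], [28.7, 60.7]]
200 178 335 [[-26.5, 42.9], [28.7, 42.9]]
end 190 134 [-20.9  66. ]
end 220 134 [-11.  66.]
end 290 109 [11.9 74.1]
end 320 134 [22.1 66. ]
```

Gaps read about 2 mm in y, and the x centres agree within 0.2 mm. Lowering slowly, watching the force.

Emit:
step_arm:
  commands:
    - [40, [0.1, 0, 2], [0, 0, 0]]
    - [40, [0.1, 0, 4], [0, 0, 0]]
    - [40, [0.1, 0, 6], [0, 0, 0]]
    - [40, [0.1, 0, 8], [0, 0, 0]]
    - [40, [0.1, 0, 10], [0, 0, 0]]

```text
time: 23.3
eef_pos: [0.5503, -0.1685, 0.0279]
tcp_rot: [[0.931, -0.365, -0.001], [-0.365, -0.931, -0.0], [-0.0, 0.0, -1.0]]
contact_force: [1.1, 0.6, -1.4]
width: 0.646
```

```bash
python3 m2.py | head -2
```

```text
local [-0.13880068  2.60099071]
shift mm [  0.3   0.3 -10.5] turn [0.03 0.05 0.01] now [ 0.5501 -0.1685  0.0275] yaw -21.39 F [-0.3  0.1 -2.2] w 0.648 t 23.35
```

Four mm inside the rim with no contact force. Continuing.

Emit:
step_arm:
  commands:
    - [40, [0, 0, 3], [0, 0, 0]]
    - [40, [0, 0, 6], [0, 0, 0]]
    - [40, [0, 0, 9], [0, 0, 0]]
    - [40, [0, 0, 12], [0, 0, 0]]
    - [40, [0, 0, 15], [0, 0, 0]]

```text
time: 23.85
eef_pos: [0.5501, -0.1685, 0.0123]
tcp_rot: [[0.931, -0.365, -0.001], [-0.365, -0.931, -0.0], [-0.001, 0.001, -1.0]]
contact_force: [0.2, -0.1, -2.8]
width: 0.651
```

Emit:
step_arm:
  commands:
    - [40, [0, 0, 1], [0, 0, 0]]
    - [40, [0, 0, 2], [0, 0, 0]]
    - [40, [0, 0, 2.5], [0, 0, 0]]

```text
time: 24.15
eef_pos: [0.5501, -0.1685, 0.0097]
tcp_rot: [[0.931, -0.365, -0.001], [-0.365, -0.931, -0.0], [-0.001, 0.001, -1.0]]
contact_force: [-0.0, -0.9, -3.3]
width: 0.647
```

Emit:
step_arm:
  commands:
    - [40, [0, 0, 1], [0, 0, 0]]
    - [40, [0, 0, 1.5], [0, 0, 0]]

```text
time: 24.35
eef_pos: [0.5502, -0.1685, 0.0082]
tcp_rot: [[0.931, -0.365, -0.001], [-0.365, -0.931, -0.0], [-0.001, 0.0, -1.0]]
contact_force: [-0.2, -0.6, -1.7]
width: 0.65
```

Emit:
step_arm:
  commands:
    - [40, [0, 0, 0.7], [0, 0, 0]]
    - [40, [0, 0, 1], [0, 0, 0]]

```text
time: 24.55
eef_pos: [0.5502, -0.1685, 0.0073]
tcp_rot: [[0.931, -0.365, -0.001], [-0.365, -0.931, -0.0], [-0.001, 0.001, -1.0]]
contact_force: [-1.5, 0.1, 2.3]
width: 0.645
```

Emit:
step_arm:
  commands:
    - [40, [0, 0, 0.7], [0, 0, 0]]
    - [40, [0, 0, 1], [0, 0, 0]]

```text
time: 24.75
eef_pos: [0.5502, -0.1685, 0.0073]
tcp_rot: [[0.931, -0.365, -0.001], [-0.365, -0.931, -0.001], [-0.0, 0.001, -1.0]]
contact_force: [-4.6, 0.4, 15.4]
width: 0.65
```

Floor contact is at TCP 7.3 mm, as predicted. I unload, open gradually and rise.

Emit:
step_arm:
  commands:
    - [40, [0, 0, 0], [0, 0, 0]]
    - [66, [0, 0, 0], [0, 0, 0]]
    - [70, [0, 0, 0], [0, 0, 0]]
    - [80, [0, 0, 0], [0, 0, 0]]
    - [90, [0, 0, 0], [0, 0, 0]]

```text
time: 25.25
eef_pos: [0.5502, -0.1685, 0.0072]
tcp_rot: [[0.931, -0.365, -0.001], [-0.365, -0.931, -0.0], [-0.0, 0.001, -1.0]]
contact_force: [0.2, 1.0, 0.4]
width: 0.899
```

Emit:
step_arm:
  commands:
    - [90, [0, 0, 0], [0, 0, 0]]
    - [90, [0, 0, -10], [0, 0, 0]]
    - [90, [0, 0, -30], [0, 0, 0]]
    - [90, [0, 0, -60], [0, 0, 0]]
    - [90, [0, 0, -100], [0, 0, 0]]

```text
time: 25.75
eef_pos: [0.5493, -0.1681, 0.1077]
tcp_rot: [[0.931, -0.364, -0.003], [-0.364, -0.931, 0.0], [-0.003, 0.001, -1.0]]
contact_force: [1.2, -0.4, 0.2]
width: 0.904
```

Emit:
step_arm:
  commands:
    - [90, [0, 20, -30], [0, 0, 0]]
    - [90, [0, 40, -50], [0, 0, 0]]
    - [90, [0, 50, -50], [0, 0, 0]]
    - [90, [0, 50, -50], [0, 0, 0]]
    - [90, [0, 50, -50], [0, 0, 0]]

```text
time: 26.25
eef_pos: [0.5309, -0.2139, 0.1571]
tcp_rot: [[0.931, -0.364, -0.004], [-0.364, -0.931, 0.001], [-0.004, 0.0, -1.0]]
contact_force: [0.3, 0.6, 0.2]
width: 0.902
```

Run:
```python
from h import *
s=bot.observe();print(s["time"],s["eef_pos"],s["contact_force"])
w=cam("wrist");im=w["pixels"];hsv=cv2.cvtColor(im,cv2.COLOR_RGB2HSV);P=pts(w);H=P[...,2]
m=((hsv[...,0]>15)&(hsv[...,0]<32)&(hsv[...,1]>40)&(im.max(-1)>150)&(H>.036)&(H<.05)).astype(np.uint8)
rim=((hsv[...,0]>6)&(hsv[...,0]<18)&(hsv[...,1]>130)&(H>.028)&(H<.0385))
m=cv2.morphologyEx(m,cv2.MORPH_CLOSE,np.ones((7,7)))
c=max(cv2.findContours(m,0,1)[0],key=cv2.contourArea)[:,0]
Q=np.array([wc(ray(w,x,y,.040))for x,y in c],np.float32);r=cv2.minAreaRect(Q);print("pack top",r,"h",np.median(H[m>0]),np.percentile(H[m>0],[5,95]))
vv,uu=np.nonzero(rim);K=np.array([wc(ray(w,x,y,.034))for x,y in zip(uu,vv)],np.float32)
K=K[(np.abs(K[:,0])<45)&(np.abs(K[:,1])<82)];print("rim x",np.percentile(K[:,0],[.5,99.5]),"y",np.percentile(K[:,1],[.5,99.5]))
q=P[m>0];A=np.c_[q[:,:2],np.ones(len(q))];print("tilt",np.linalg.lstsq(A,q[:,2],rcond=None)[0][:2])
a=cam("top");b=cam("side")
a0=np.load("top.npy",allow_pickle=True).item()
d=np.abs(a["pixels"].astype(int)-a0["pixels"]).max(-1)
for n,(x0,y0,x1,y1) in dict(disp=(105,165,155,200),pot=(235,100,270,142),tape=(365,150,410,182)).items():print(n,"changed px",(d[y0:y1,x0:x1]>50).sum())
```

```text
26.25 [ 0.5308756  -0.21393735  0.15706663] [0.29968348 0.62430374 0.21823941]
pack top ((1.2923450469970703, 1.376129150390625), (128.65875244140625, 55.720176696777344), 89.82247924804688) h 0.039409418093245746 [0.03824972 0.04056962]
rim x [-36.20995399  38.75296553] y [-72.38520252  75.66551369]
tilt [0.00195626 0.01704486]
disp changed px 0
pot changed px 0
tape changed px 460
```

The pack is centred in the case within about 0.3 mm. Its top is at 39.4 mm and it lies flat. The changed tape-measure pixels may just be the arm in view, so I check heights there before handing in.

```bash
python3 - <<'E'
from h import *
a0=np.load("top.npy",allow_pickle=True).item();a=cam("top")
s=(slice(150,182),slice(365,410))
for d in(a0,a):
    H=pts(d)[s][...,2];ok=d["range_z"][s]>0;print("max h",H[ok].max().round(3),"n>60mm",(ok&(H>.06)).sum())
    m=(d["pixels"][s].astype(int)[...,0]-d["pixels"][s].astype(int)[...,2]>50);v,u=np.nonzero(m);print("yellow blade px",m.sum(),u.mean()+365,v.mean()+150)
H=pts(a)[...,2];w0=a0["pixels"].astype(int)
dd=np.abs(a["pixels"].astype(int)-w0).max(-1)[s]
print("changed and low",((dd>50)&(H[s]<.06)).sum())
E
python3 - <<'E'
import sys;sys.path.insert(0,'.')
from h import *
b=cam("side");g=b["pixels"][120:150,280:325].astype(int)
import os
i0=cv2.imread("pics/side.png");i0=cv2.resize(i0,(512,384),interpolation=cv2.INTER_AREA)[120:150,280:325,::-1].astype(int)
print("side diff at tape px>60:",(np.abs(g-i0).max(-1)>60).sum())
E
```

```text
max h 0.042 n>60mm 0
yellow blade px 37 375.7027027027027 156.48648648648648
max h 0.763 n>60mm 1361
yellow blade px 0 nan nan
changed and low 0
side diff at tape px>60: 1<stdin>:6: RuntimeWarning: Mean of empty slice.
  ret = ret.dtype.type(ret / rcount)
```

It was only the arm in the way; the side camera shows the tape measure unmoved. Handing in.

```bash
python3 -c "
from workcell import bot
print(bot.hand_in())"
```

```text
the job is handed in; nothing more can be done
None
```

The three plates were squared in the tray, lifted as one pack and set down flat in the case. I handed the job in at about 26 s of the 72 s allowed, and no verdict was reported.

**Squaring:** I pushed the stack to the long fence with the two open fingers, then to the short fence with the nearly shut gripper. A last nudge with the -x pad pressed it against the long fence. Measured contact forces stayed at about 12 N or less. The first push rode about 4 mm too high, so I backed off, lowered and repeated it. The wrist view afterwards showed the top plate square in the corner, within about 1 to 2 mm of both fences.

**Lifting and placing:** I gripped the pack through the thumb gap at 40 N, with the jaws at 55 mm. I lowered it until it touched the floor (15 N at most), then released it there.

**Last checks:**
- **Position:** the pack's centre is at (1.3, 1.4) mm against the case's (1.25, about 1.1), both by the same camera.
- **Height and tilt:** the pack's top is at 39.4 mm against 40 expected, with tilt at most 0.017 rad.
- **Bystanders:** the dispenser and pot look unchanged from above. For the tape measure the top camera disagreed, with 460 pixels changed, but the arm was in front of it and the side view shows it unmoved.

The two lower plates could not be seen separately once they were in the case; their positions are inferred from the pack's height and fit.

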